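# Set the trimmer's back stop with its thumbwheel and bring the board up to it

## Task

Set the green paper trimmer up for the next strip: roll the knurled thumbwheel under a fingertip until the red index line on the back stop has closed up to the black line on the brass setting flag. Then push the white foam board away from you under the rail, flat on the base, until its whole far edge rests against the stop, gently enough that the stop stays at its mark. Shift the stop only by its wheel, lift nothing, and leave the flag, and the eraser, marker, ink jars, ink roller and glue stick round about, as they are.

Things in the scene. Friction and masses are not known exactly. Their poses are not given: they have to be found in the camera images.
- trimmer: rail trimmer, fixed: dark green base plate 270 x 260 mm, its top 15 mm above the table. Origin on the table, 5 mm beyond the plate's middle; x to its far side, y to its left, z up. The aluminium cutting rail lies along y at x = -35 mm, 20 mm wide, 16 to 30 mm above the plate, posts at y = +-117 mm; the parked cutter head (orange top, 60 mm above the plate) is at y = 55 to 101 mm
- wheel_top (a point): highest point of the black knurled thumbwheel, mid-width, 62.5 mm above the table; axes as the trimmer's. Wheel radius 23 mm, width 16 mm, axle along y, 23 mm below this point; the cheeks beside it end 17.5 mm lower than its top. Drawing its top to -x closes the stop towards the rail. A fingertip pressed on with about 7 N turns it without slip (about 2 N at the rim)
- thumbwheel (a joint): turn of the thumbwheel, rad, 0 at the start; grows as its top moves towards the trimmer's -x; each rad moves the back stop 4 mm towards -x (by rack and pinion); it stays where it is left. Travel -1.5 to 6.5 rad
- back_stop: aluminium stop bar along the trimmer's y, 176 mm long, 14 thick, 20 high, on two guide rods, beyond the rail. Origin at the foot of its front face (the face towards the rail), 4 mm right of the bar's middle; axes as the trimmer's. A push of about 9 N or more along x shifts it off its setting
- stop_index (a point): outer end of the red index line on the stop's black index arm at its right end, 22 mm above the table, over the steel scale; axes as the trimmer's
- flag_mark (a point): inner end of the black line on the brass setting flag (12 x 11 x 8 mm) at the right edge of the steel scale, 24 mm above the table; axes as the trimmer's. The stop is set when stop_index and flag_mark have the same x in the trimmer's frame; at the start the index is 6 to 15 mm beyond the mark (+x)
- foam_board: loose white foam board, 90 (x) x 120 (y) x 10 mm, 50 g, lying on the trimmer base, its far part under the rail; origin at the centre of its underside, 15 mm above the table; its x points roughly as the trimmer's x
- board_near (a point): middle of the board's near edge, half-way up its 10 mm thickness (20 mm above the table)
- board_left (a point): far left corner of the board, half-way up
- board_right (a point): far right corner of the board, half-way up
- eraser: blue-sleeved eraser, 19x43x13 mm, lying on the far left corner of the trimmer base; a bystander, leave it alone; origin at the centre of its underside
- marker_grey: grey marker pen, 105 mm long, lying on the table to the right; a bystander, leave it alone; origin at the centre of its underside
- ink_black: ink jar with black lid, 48 mm across, 50 high, on the table to the left; a bystander, leave it alone; origin at the centre of its underside
- ink_ochre: ink jar with ochre lid, 48 mm across, 50 high, on the table to the left; a bystander, leave it alone; origin at the centre of its underside
- brayer: ink roller with wooden handle, 164 mm long, on the table to the left; a bystander, leave it alone; origin at the centre of its underside
- glue_stick: upright glue stick, 26 mm across, 87 high, on the table behind right; a bystander, leave it alone; origin at the centre of its underside
Mind the look-alikes: they are no part of the job. There is more than one size of the foam_board; the one meant has the size given above.

How it is judged:
On the way, in this order (a step that is already met when the one before it is completed fails the run):
1. the index stands at the flag's line, the wheel having been rolled (x of stop_index in the frame of flag_mark between -0.0015 and 0.0015 m), for 0.3 s.
2. the board's far edge is against the stop and the stop is still at its mark (all of step 1 and x of board_left in the frame of back_stop between -0.0025 and 0.0015 m and x of board_right in the frame of back_stop between -0.0025 and 0.0015 m), for 0.2 s.
At the end, for the whole second after the job is handed in: The red index is within 1.5 mm of the flag's line along the trimmer's x; both far corners of the board are within 2.5 mm of the stop's front face; the board lies flat on the base; wheel and board are at rest (all of step 2 and height (world z) of foam_board below 0.018 m and angle between foam_board's own z axis and vertical below 0.03 rad and linear speed of foam_board below 0.01 m/s and velocity of joint thumbwheel between -0.05 and 0.05 rad/s); the robot touches nothing.
It fails at once if the stop bar is pushed directly by the robot (over 3 N) (contact force between any of the fingers, the arm and back_stop above 3 N).
It fails at once if the board is lifted (underside over 12 mm off the base) or tipped over 15 degrees (height (world z) of foam_board above 0.027 m or angle between foam_board's own z axis and vertical above 0.26 rad).
It fails at once if the setting flag is shifted by more than 2 mm (distance of flag_mark from where it was at the start of the episode above 0.002 m).
It fails at once if a bystander is moved by more than 15 mm (distance of any of eraser, marker_grey, ink_black, ink_ochre, brayer, glue_stick from where it was at the start of the episode above 0.015 m).
It also fails if it takes over 67 s, if anything falls off the work surface, if the arm or the gripper's body presses on something with over 40 N, if the wrist force passes 120 N, or if a joint passes its speed limit or range.

## Robot

A 6-joint arm with a two-finger parallel gripper is mounted at the origin on a cart in front of the work surface, level with it; the furniture and walls round the work are solid. World frame = base frame: x ahead of the robot, y to its left, z up, the work surface at z = 0. Lengths are in m, angles in rad, forces in N, time in s.
With the tool pointing down it reaches from about 0.25 to 0.725 m from the base axis. Payload 4 kg.
Tool frame: the origin (TCP) lies midway between the tips of the shut fingers; the grasp point (between the pads) lies 19 mm behind it; z points along the fingers, y is the line along which they close (so a half turn about z gives the same grasp; the last joint's range is limited). The gripper opens to 85 mm and grips with 20 to 120 N. Pads are 22 mm wide; open, the fingers measure 114 mm over their backs; the gripper's body (76 mm by 85 mm) begins 54 mm behind the grasp point. The pads swing forward as they close: fully open they stand 13 mm farther back than shut.
Start: joints at [1.169, 0.241, 0.005, 1.335, 0, 1.571], TCP at [0.196, 0.46, 0.209] pointing down, gripper open.
Joint ranges: [-2.72, 2.72], [-1.05, 1.87], [-1.09, 1.28], [-1.99, 2.15], [-1.42, 1.44], [-3.14, 3.14]. Speed limits (rad/s): [2.79, 2.79, 3.14, 3.14, 3.14, 3.14].

## Interface

Orientations are given as a unit quaternion [x, y, z, w].
In Python, from workcell import bot gives the robot as it stands. The module is installed in compiled form; this text tells all that it offers.
- The arm moves only by the tool jog_arm, never from a script. Its argument "deltas" is a list of rows, each an object with "fingers": the opening, from 0 (shut) to 1 (fully open); "delta_pos": the shift along the tool's x, y, z normalised to -1 to 1, where 1 is 300 mm, a list of three; "yaw": the turn about the tool's z normalised to -1 to 1, where 1 is pi/4 rad. A call has 1 to 12 rows; each row is the pose to reach, as a shift and turn from the pose commanded when the call began, along the tool's axes at that moment; what a row does not reach only later rows make up. A row lasts 1/10 s, in which the tool goes at most 50 mm and 8.59 degrees, less where a joint would pass 70% of its speed; a pose out of reach is approached as far as the arm can. A call with a number of a shift or a turn outside -1 to 1 is refused whole. A call with a gripper value outside its range is refused whole. The fingers move at their own pace and stop on an object; the grip force is fixed at half the most. Time passes only in rows, so rows that repeat a pose let the fingers close. It gives the time, the measured TCP pose, the force, the opening and the grip force at its end, in the units of the state.
- bot.get_obs(): the state, without advancing time (a new reading comes with each control period).
- bot.camera(name): name is "scene" or "top"; returns a dict with "image" (400x640x3 uint8, red, green, blue), "range_z" (400x640 float32, m along the optical axis (not along the pixel's ray), 0 where there is no reading), "fx", "fy", "cx", "cy" (pixels), "distortion" ([k1, k2, p1, p2, k3] as OpenCV has them; the pictures are not rectified), "rvec" (rotation vector, rad) and "tvec" (3), from world to camera coordinates, as OpenCV has them. Camera axes: x right, y down, z forward; pixel columns grow to the right and rows downward; lengths in m; the calibration is good to about 2 mm. A picture is of the moment at which its call begins.
- bot.job_done(): hands the job in; it is judged then, once.
The state is a dict: "clock": time; "joint_pos": joint angles; "joint_vel": joint speeds; "tau": joint torques, N m; "eef_pos": TCP position; "tool_rot": TCP orientation; "ft_force": force on the tool from outside, world axes, zero at the start; "ft_torque": the same for the moment, N m; "grip_width": finger opening in m; "grasp_force": force on a finger pad.
Only numpy, scipy, OpenCV 4.12 (cv2) and the standard library are available. Lean on these libraries where they do the work, as an engineer would, in place of code of your own. Each camera call takes 0.05 s, during which the arm holds its last target. There are 200 camera calls.

## Working session

There is one attempt and no reset: what is moved stays moved. The work goes in short steps, Python scripts to look and compute and a tool call to move; the robot and the scene stay as the last step left them, time stands still between calls to the robot, and variables do not carry over. Pictures are saved under pics/ and viewed, at most 11 in all, crops included, and the job is handed in when it is done.

Besides the shell and the picture viewer there is one more tool, called after "Call:" by a JSON object that holds its "api" and its "payload", one argument or row to a line. jog_arm: Moves the arm, as the interface text tells. Scaled input: -1 to 1 covers 300 mm each way for a shift and pi/4 rad each way for a turn. Its arguments: {"type":"object","properties":{"deltas":{"type":"array","items":{"type":"object","properties":{"fingers":{"type":"number"},"delta_pos":{"type":"array","items":{"type":"number"}},"yaw":{"type":"number"}}}}},"required":["deltas"]}

```bash
mkdir -p pics; cat > h.py <<'E'
import numpy as np, cv2
from workcell import bot
def cam(n):
    c=bot.camera(n); c['R']=cv2.Rodrigues(np.array(c['rvec'],float))[0]; c['t']=np.array(c['tvec'],float).ravel()
    c['K']=np.array([[c['fx'],0,c['cx']],[0,c['fy'],c['cy']],[0,0,1]]); c['d']=np.array(c['distortion'],float); return c
def ray(c,uv,z):
    p=cv2.undistortPoints(np.array(uv,float).reshape(-1,1,2),c['K'],c['d']).reshape(-1,2)
    d=np.c_[p,np.ones(len(p))]@c['R']; o=-c['R'].T@c['t']
    return o+d*((z-o[2])/d[:,2])[:,None]
def proj(c,P): return cv2.projectPoints(np.array(P,float).reshape(-1,1,3),c['R'],c['t'],c['K'],c['d'])[0].reshape(-1,2)
def save(c,n,box=None,s=1):
    im=c['image'][:,:,::-1]
    if box: im=im[box[1]:box[3],box[0]:box[2]]
    cv2.imwrite('pics/'+n,cv2.resize(im,None,fx=s,fy=s,interpolation=cv2.INTER_CUBIC))
E
python3 - <<'E'
from h import *
for n in('scene','top'):
    c=cam(n); save(c,n+'0.png'); print(n,-c['R'].T@c['t'],c['R'][2],c['fx'])
o=bot.get_obs();print(o['eef_pos'],o['tool_rot'],o['ft_force'],o['clock'],o['grip_width'])
E
```

```text
scene [ 0.24203478 -0.57484406  0.93311582] [ 0.33835824  0.5382159  -0.77190501] 374.3170335859818
top [0.5030091  0.02072325 1.27692783] [ 0.08187689  0.01502239 -0.99652923] 365.739837608241
[0.19530386 0.45962448 0.20821096] [ 1.99564513e-01  9.79884256e-01 -9.02584299e-04 -1.89464069e-04] [-0.13884655  0.21770344  0.11050012] 0.1 0.08511979656746523
```

View pics/scene0.png

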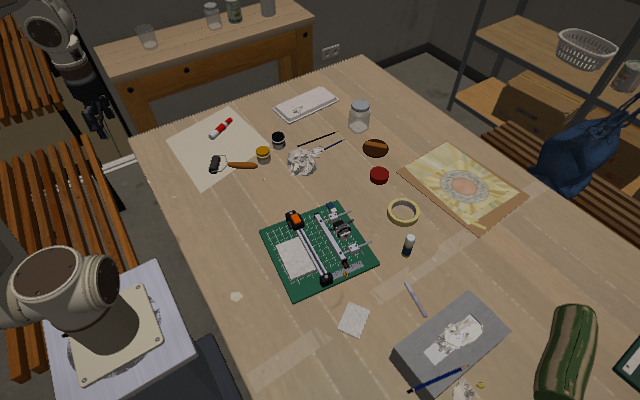

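View pics/top0.png

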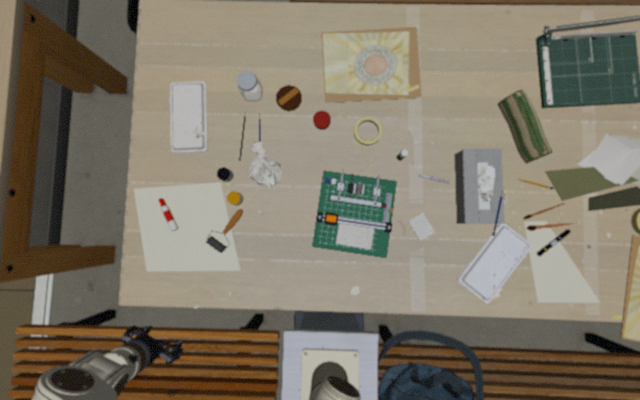

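The trimmer sits at about (355,213) in top and (320,250) in scene, with the board at (355,234) and (296,258). I'll take closer crops and fit the base plate from its green mask.

```bash
python3 - <<'E'
from h import *
t=cam('top'); s=cam('scene')
save(t,'t1.png',(305,162,405,262),6); save(s,'s1.png',(255,195,385,305),6)
hsv=cv2.cvtColor(t['image'],cv2.COLOR_RGB2HSV)
m=cv2.inRange(hsv,(60,60,20),(95,255,160)); m[:, :300]=0;m[:,410:]=0
m=cv2.morphologyEx(m,cv2.MORPH_CLOSE,np.ones((9,9)))
k=max(cv2.findContours(m,0,1)[0],key=cv2.contourArea)
p=ray(t,k.reshape(-1,2).astype(float),0.015)[:,:2]
r=cv2.minAreaRect(p.astype(np.float32)); print(r); b=cv2.boxPoints(r); print(b)
E
```

```text
((0.5549395084381104, -0.07485058903694153), (0.2519548535346985, 0.26221132278442383), 83.13301849365234)
[[ 0.4097119  -0.18424869]
 [ 0.6700422  -0.21559992]
 [ 0.7001671   0.03454751]
 [ 0.4398368   0.06589875]]
```

View pics/t1.png

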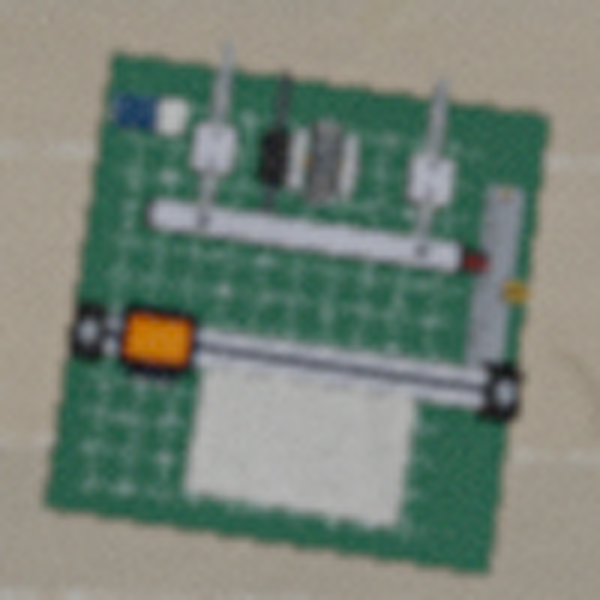

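View pics/s1.png

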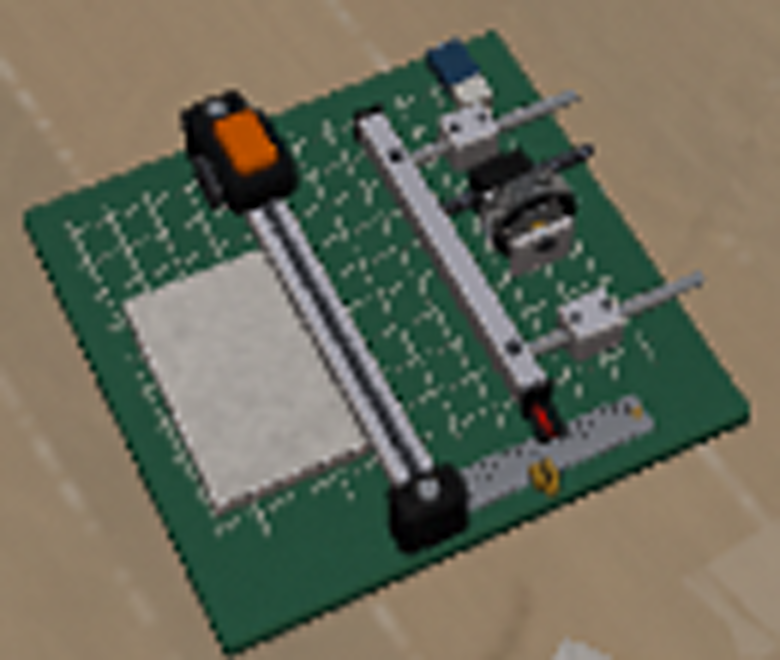

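Top crop: the wheel is at about (360,189) between its cheeks, the red index tip is at (384,205) and the brass flag at (391,211). The stop bar runs from (331,198) to (382,205), and the board's near corners are at (336,244) and (371,250). The tool y needs to line up with the trimmer y, so I'll measure in that frame.

```bash
cat >> h.py <<'E'
yaw=np.radians(-6.87); X=np.array([np.cos(yaw),np.sin(yaw)]); Y=np.array([-X[1],X[0]])
O=np.array([0.555,-0.0749])+0.005*X
def loc(P): P=np.atleast_2d(P)[:,:2]-O; return np.c_[P@X,P@Y]*1000
def wor(x,y): return O+(x*X+y*Y)/1000
def avg(n,k=8):
    cs=[cam(n) for _ in range(k)]; c=cs[0]; c['image']=np.mean([q['image'] for q in cs],0); return c
def marks(c):
    im=c['image'].astype(float); r,g,b=im[...,0],im[...,1],im[...,2]
    v,u=np.mgrid[:400,:640]
    P=loc(ray(c,np.c_[u.ravel(),v.ravel()],.023)).reshape(400,640,2)
    out=[]
    for w,z,box in ((np.clip(r-1.6*np.maximum(g,b),0,None),.022,(0,80,-120,-80)),(np.clip(np.minimum(r,g)-1.7*b,0,None),.023,(0,60,-130,-92))):
        roi=(P[...,0]>box[0])&(P[...,0]<box[1])&(P[...,1]>box[2])&(P[...,1]<box[3])
        w=w*roi; uv=np.array([(w*u).sum(),(w*v).sum()])/w.sum()
        out.append((uv.round(2),loc(ray(c,[uv],z))[0].round(2),round(w.sum())))
    return out
E
python3 - <<'E'
from h import *
for n in('top','scene'):
    c=avg(n,8); print(n,marks(c))
    hsv=cv2.cvtColor(c['image'].astype(np.uint8),cv2.COLOR_RGB2HSV)
    m=cv2.inRange(hsv,(0,0,120),(180,50,255))
    v,u=np.mgrid[:400,:640]; L=loc(ray(c,np.c_[u.ravel(),v.ravel()],.025)).reshape(400,640,2)
    mb=m*((L[...,0]>-125)&(L[...,0]<-46)&(abs(L[...,1])<100)).astype(np.uint8)
    k=max(cv2.findContours(cv2.morphologyEx(mb,cv2.MORPH_OPEN,np.ones((3,3))),0,1)[0],key=cv2.contourArea)
    l=loc(ray(c,k.reshape(-1,2).astype(float),.025)); r=cv2.minAreaRect(l.astype(np.float32)); print('board',r,'\n',cv2.boxPoints(r))
t=cam('top'); v,u=np.mgrid[:400,:640]; z=t['range_z']
p=cv2.undistortPoints(np.c_[u.ravel(),v.ravel()].astype(float).reshape(-1,1,2),t['K'],t['d']).reshape(-1,2)
W=(np.c_[p,np.ones(len(p))]*z.ravel()[:,None]-t['t'])@t['R']; W=W.reshape(400,640,3)
sub=W[180:202,340:376]; print('height mm cols340-375 rows 180-201'); print((sub[...,2]*1000).round().astype(int)[:, ::1])
for uv in((359.7,188.7),(350,188)): print(loc(ray(t,[uv],.06)))
for uv in((330.5,200),(381.5,207.5)): print('stop front top',loc(ray(t,[uv],.035)))
print(bot.get_obs()['clock'])
E
```

```text
top [(array([383.45, 205.29]), array([ 36.59, -94.4 ]), 74), (array([390.59, 210.4 ]), array([  22.71, -120.66]), 87)]
board ((-82.26316833496094, -11.696571350097656), (125.75917053222656, 73.9173812866211), 89.15062713623047) 
 [[-120.14992   -74.02138 ]
 [ -46.24065   -75.11712 ]
 [ -44.37642    50.628235]
 [-118.28569    51.723976]]
scene [(array([345.09, 264.45]), array([ 34.68, -91.84]), 733), (array([345.49, 274.34]), array([  20.73, -119.56]), 653)]
board ((-81.62828063964844, -8.480609893798828), (120.49727630615234, 72.49974822998047), 88.89708709716797) 
 [[-119.03113   -68.02034 ]
 [ -46.544804  -69.41583 ]
 [ -44.225433   51.05912 ]
 [-116.71176    52.454613]]
height mm cols340-375 rows 180-201
[[  30   27   33   13   17   16   13   14   15   17   14   34   35   13
    14   14   16   10   16   14   16   12   16   13   15   18   13   14
    15   17   13   16   14   13   12   15]
 [  31   34   23   17   16   16   17   16   14   12   14 1277   28   20
    16   16   15   15   14   13   17   18   15   14   14   17   19   14
    16   14   16   15   18   15   18   17]
 [  27   
[... 3180 characters left out ...]
6   38   38   38   35   37   34   36   34   40   32   33   37
    39   36   38   35   13   20   18   19   17   20   14   15   16   16
    18   13   17   20   17   18   29   31]
 [  36   34   35   33   38   38   32   33   33   40   37   36   38   37
    35   35   34   39   38   40   37   35   35   38   33   15   19   16
    17   14   19   16   20   14   31   31]
 [  12   16   26   32   29   33   35   35   37   38   36   34   34   36
    35   38   38   36   40   34   35   33   39   38   39   33   31   39
    36   35   35   31   11   18   29   29]]
[[76.80815535 -3.2145491 ]]
[[74.40850364 29.13045862]]
stop front top [[26.97728724 87.70604649]]
stop front top [[ 27.09398007 -87.00017859]]
1.05
```

The index stands about 13.9 mm beyond the flag in both views, which is about 3.5 rad or 80 mm of rim. I'll move above the wheel now.

Call:
{"api": "jog_arm", "payload": {
  "deltas": [
    {"delta_pos": [-0.96, -0.5, 0], "yaw": -0.359, "fingers": 0},
    {"delta_pos": [-0.96, -0.5, 0], "yaw": -0.359, "fingers": 0},
    {"delta_pos": [-0.96, -0.5, 0], "yaw": -0.359, "fingers": 0},
    {"delta_pos": [-0.96, -0.5, 0], "yaw": -0.359, "fingers": 0},
    {"delta_pos": [-0.96, -0.5, 0], "yaw": -0.359, "fingers": 0},
    {"delta_pos": [-0.96, -0.5, 0], "yaw": -0.359, "fingers": 0},
    {"delta_pos": [-0.96, -0.5, 0], "yaw": -0.359, "fingers": 0},
    {"delta_pos": [-0.96, -0.5, 0], "yaw": -0.359, "fingers": 0}
  ]
}}

```text
clock: 1.85
eef_pos: [0.4043, 0.2065, 0.2091]
tool_rot: [0.063, 0.998, -0.0, 0.001]
ft_force: [-0.0, 0.2, 0.5]
grip_width: 0.0005
grasp_force: 0.0
```

```bash
cat >> h.py <<'E'
from scipy.spatial.transform import Rotation as Ro
def go(x,y,z):
    o=bot.get_obs(); R=Ro.from_quat(o['tool_rot']); e=np.array(o['eef_pos'])
    d=np.r_[wor(x,y),z]-e
    print('clock',o['clock'],'tcp tr',loc(e)[0].round(1),'z',(e[2]*1000).round(1),'F',np.round(o['ft_force'],1))
    print('norm d',(R.inv().apply(d)/.3).round(4)); a=R.as_matrix()[:,0]
    print('tool x yaw',np.degrees(np.arctan2(a[1],a[0])).round(2),'want 173.13', R.as_matrix()[:,2].round(3))
E
python3 -c "
from h import *
go(86,-3,.10)"
```

```text
clock 1.85 tcp tr [-188.3  261.3] z 209.1 F [-0.   0.2  0.5]
norm d [-0.9197 -0.8748  0.3652]
tool x yaw 172.75 want 173.13 [ 0.001 -0.001 -1.   ]
```

Call:
{"api": "jog_arm", "payload": {
  "deltas": [
    {"delta_pos": [-0.9197, -0.8748, 0.1], "yaw": -0.008, "fingers": 0},
    {"delta_pos": [-0.9197, -0.8748, 0.1], "yaw": -0.008, "fingers": 0},
    {"delta_pos": [-0.9197, -0.8748, 0.1], "yaw": -0.008, "fingers": 0},
    {"delta_pos": [-0.9197, -0.8748, 0.1], "yaw": -0.008, "fingers": 0},
    {"delta_pos": [-0.9197, -0.8748, 0.1], "yaw": -0.008, "fingers": 0},
    {"delta_pos": [-0.9197, -0.8748, 0.1], "yaw": -0.008, "fingers": 0},
    {"delta_pos": [-0.9197, -0.8748, 0.1], "yaw": -0.008, "fingers": 0},
    {"delta_pos": [-0.9197, -0.8748, 0.38], "yaw": -0.008, "fingers": 0},
    {"delta_pos": [-0.9197, -0.8748, 0.38], "yaw": -0.008, "fingers": 0},
    {"delta_pos": [-0.9197, -0.8748, 0.38], "yaw": -0.008, "fingers": 0},
    {"delta_pos": [-0.9197, -0.8748, 0.38], "yaw": -0.008, "fingers": 0}
  ]
}}

```text
clock: 2.95
eef_pos: [0.6435, -0.083, 0.0943]
tool_rot: [0.057, 0.998, 0.0, -0.002]
ft_force: [-0.0, 0.7, 0.4]
grip_width: -0.0002
grasp_force: 0.0
```

```bash
python3 -c "
from h import *
go(86,-3,.066)
save(cam('scene'),'s2.png',(255,165,385,285),6)"
```

```text
clock 2.95 tcp tr [83.9  2.5] z 94.3 F [-0.   0.7  0.4]
norm d [-0.0072 -0.0185  0.0942]
tool x yaw 173.52 want 173.13 [-0.003  0.001 -1.   ]
```

View pics/s2.png

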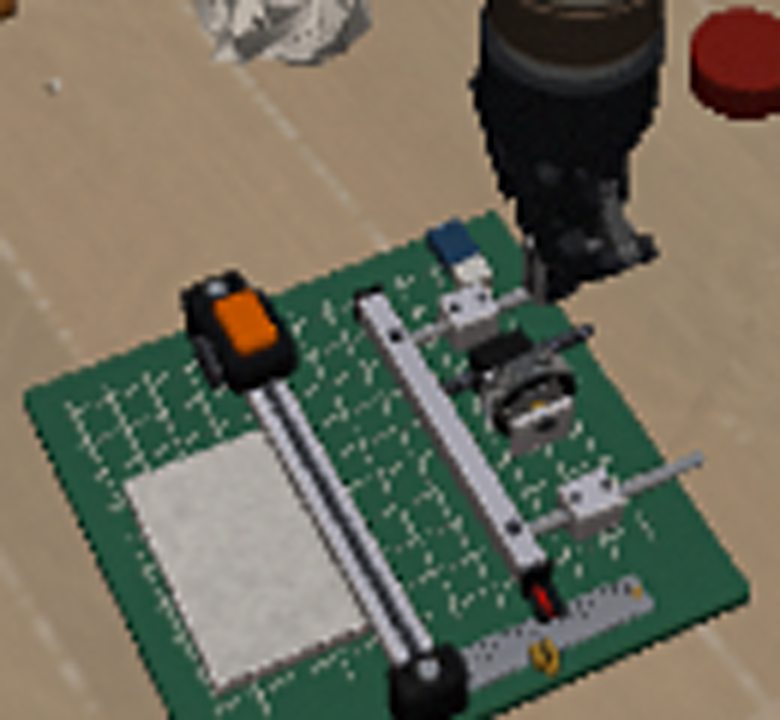

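The closed fingertip shows at crop (555,295), which looks higher and farther back than I expected relative to the wheel at (530,385). I'll check this against the projected TCP.

```bash
python3 -c "
from h import *
c=cam('scene');o=bot.get_obs()
f=lambda P:((proj(c,[P])[0]-[255,165])*6).round()
print(o['clock'],o['eef_pos'],'tcp',f(o['eef_pos']))
for y in(-3,):
  print('wheeltop',f(np.r_[wor(77,y),.0625]),'axle near cheek',f(np.r_[wor(77,y-8),.0395]))
t=cam('top');print('top tcp',proj(t,[o['eef_pos']]))
save(c,'s3.png',(255,165,385,285),6)
print([m[1] for m in marks(c)])
print(np.round(c['range_z'][205:220:2,340:362:2],2))
"
```

```text
3.05 [ 0.6457797  -0.08292562  0.09774818] tcp [548. 311.]
wheeltop [533. 371.] axle near cheek [539. 411.]
top tcp [[359.29648181 184.37074469]]
[array([ 34.69, -91.83]), array([  20.76, -119.49])]
[[1.18 1.19 0.99 0.98 0.98 0.97 0.97 0.93 0.93 0.92 0.93]
 [1.17 1.17 1.   0.98 0.97 0.95 0.94 0.93 0.92 0.92 0.93]
 [1.16 1.17 1.01 1.   0.97 0.96 0.95 0.93 0.92 0.92 1.18]
 [1.16 1.03 1.01 1.01 1.   0.97 1.18 1.18 1.18 1.18 1.18]
 [1.16 1.13 1.02 1.01 1.01 1.02 1.17 1.17 1.18 1.17 1.18]
 [1.14 1.14 1.15 1.15 1.17 1.17 1.17 1.17 1.17 1.17 1.17]
 [1.15 1.15 1.15 1.15 1.15 1.16 1.17 1.16 1.17 1.17 1.17]
 [1.14 1.15 1.15 1.14 1.14 1.14 1.12 1.16 1.16 1.16 1.16]]
```

View pics/s3.png

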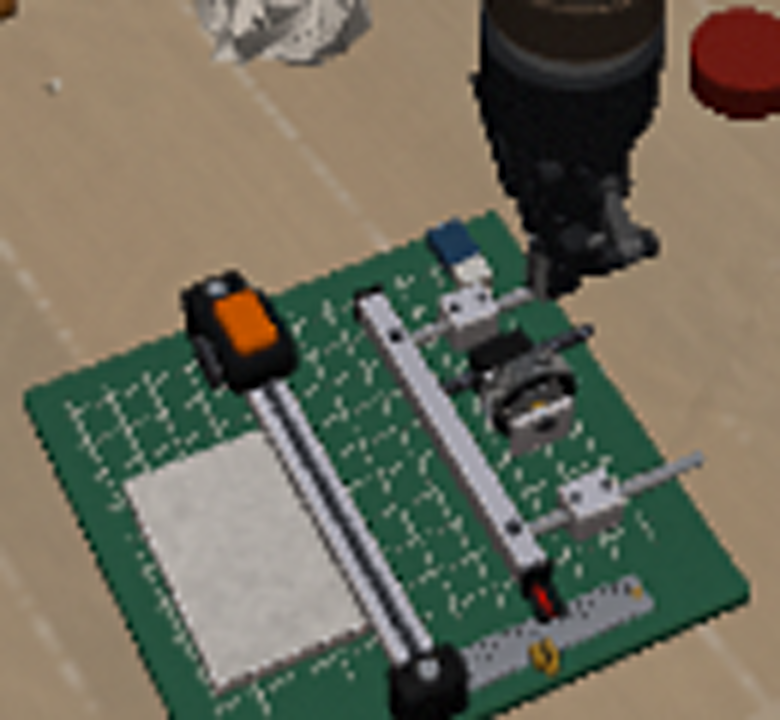

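Call:
{"api": "jog_arm", "payload": {
  "deltas": [
    {"delta_pos": [0, -0.02, 0.03], "yaw": 0.008, "fingers": 0},
    {"delta_pos": [0, -0.02, 0.06], "yaw": 0.008, "fingers": 0},
    {"delta_pos": [0, -0.02, 0.095], "yaw": 0.008, "fingers": 0},
    {"delta_pos": [0, -0.02, 0.095], "yaw": 0.008, "fingers": 0},
    {"delta_pos": [0, -0.02, 0.095], "yaw": 0.008, "fingers": 0}
  ]
}}

```text
clock: 3.6
eef_pos: [0.6432, -0.0899, 0.0657]
tool_rot: [0.06, 0.998, 0.0, -0.001]
ft_force: [0.5, 0.1, -0.9]
grip_width: 0.0001
grasp_force: 0.0
```

```bash
python3 -c "
from h import *
go(86,-3,.0625)"
```

```text
clock 3.6 tcp tr [84.3 -4.3] z 65.7 F [ 0.5  0.1 -0.9]
norm d [-0.0056  0.0044  0.0105]
tool x yaw 173.13 want 173.13 [-0.002  0.    -1.   ]
```

Call:
{"api": "jog_arm", "payload": {
  "deltas": [
    {"delta_pos": [-0.005, 0.002, 0.005], "yaw": 0, "fingers": 0},
    {"delta_pos": [-0.005, 0.002, 0.01], "yaw": 0, "fingers": 0},
    {"delta_pos": [-0.005, 0.002, 0.01], "yaw": 0, "fingers": 0}
  ]
}}

```text
clock: 3.9
eef_pos: [0.6455, -0.0896, 0.0635]
tool_rot: [0.06, 0.998, -0.0, 0.0]
ft_force: [-0.5, -0.2, -0.5]
grip_width: 0.0001
grasp_force: 0.0
```

Call:
{"api": "jog_arm", "payload": {
  "deltas": [
    {"delta_pos": [0, 0, 0.005], "yaw": 0, "fingers": 0},
    {"delta_pos": [0, 0, 0.005], "yaw": 0, "fingers": 0}
  ]
}}

```text
clock: 4.1
eef_pos: [0.6453, -0.0896, 0.0619]
tool_rot: [0.06, 0.998, 0.0, -0.0]
ft_force: [0.4, -0.4, 0.5]
grip_width: -0.0002
grasp_force: 0.0
```

Call:
{"api": "jog_arm", "payload": {
  "deltas": [
    {"delta_pos": [0, 0, 0.005], "yaw": 0, "fingers": 0},
    {"delta_pos": [0, 0, 0.005], "yaw": 0, "fingers": 0}
  ]
}}

```text
clock: 4.3
eef_pos: [0.6452, -0.0896, 0.0603]
tool_rot: [0.06, 0.998, 0.0, -0.0]
ft_force: [-0.3, -0.3, -0.4]
grip_width: -0.0001
grasp_force: 0.0
```

Call:
{"api": "jog_arm", "payload": {
  "deltas": [
    {"delta_pos": [0, 0, 0.004], "yaw": 0, "fingers": 0},
    {"delta_pos": [0, 0, 0.004], "yaw": 0, "fingers": 0}
  ]
}}

```text
clock: 4.5
eef_pos: [0.6453, -0.0896, 0.0592]
tool_rot: [0.06, 0.998, 0.0, -0.0]
ft_force: [-0.2, 0.1, -0.9]
grip_width: 0.0002
grasp_force: 0.0
```

Call:
{"api": "jog_arm", "payload": {
  "deltas": [
    {"delta_pos": [0, 0, 0.004], "yaw": 0, "fingers": 0},
    {"delta_pos": [0, 0, 0.004], "yaw": 0, "fingers": 0}
  ]
}}

```text
clock: 4.7
eef_pos: [0.6452, -0.0896, 0.0579]
tool_rot: [0.06, 0.998, 0.0, -0.0]
ft_force: [-0.3, -0.2, -0.2]
grip_width: -0.0002
grasp_force: 0.0
```

Call:
{"api": "jog_arm", "payload": {
  "deltas": [
    {"delta_pos": [0, 0, 0.004], "yaw": 0, "fingers": 0},
    {"delta_pos": [0, 0, 0.004], "yaw": 0, "fingers": 0}
  ]
}}

```text
clock: 4.9
eef_pos: [0.6452, -0.0896, 0.0567]
tool_rot: [0.06, 0.998, -0.0, -0.0]
ft_force: [0.3, 0.2, 0.8]
grip_width: -0.0001
grasp_force: 0.0
```

```bash
python3 -c "
from h import *
c=cam('scene');t=cam('top')
a=cv2.resize(c['image'][195:265,315:385],None,fx=8,fy=8,interpolation=2); b=cv2.resize(t['image'][160:230,325:365+30],None,fx=3,fy=3)
a=a[:,:,::-1];cv2.imwrite('pics/s4.png',a)
f=lambda P:((proj(c,[P])[0]-[315,195])*8).round()
print(f(bot.get_obs()['eef_pos']), f(np.r_[wor(77,-3),.0625]), [m[1] for m in marks(c)])
"
```

```text
[254. 257.] [231. 255.] [array([ 34.67, -91.87]), array([  20.74, -119.53])]
```

View pics/s4.png

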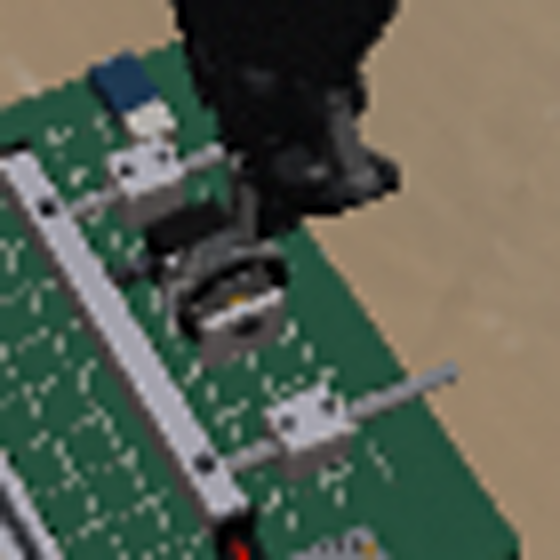

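The dark fingertips end at about crop (265,232), beyond and above the wheel rim at (165–285, 240–320). The tip isn't over the crown yet, so I'll check its 3D position from the range data.

```bash
cat >> h.py <<'E'
def cloud(c):
    v,u=np.mgrid[:400,:640]; z=c['range_z']
    p=cv2.undistortPoints(np.c_[u.ravel(),v.ravel()].astype(float).reshape(-1,1,2),c['K'],c['d']).reshape(-1,2)
    W=(np.c_[p,np.ones(len(p))]*z.ravel()[:,None]-c['t'])@c['R']
    return np.c_[loc(W),W[:,2]*1000].reshape(400,640,3)
E
python3 -c "
from h import *
c=cam('scene'); Z=np.median([cam('scene')['range_z'] for _ in range(9)],0); c['range_z']=Z
P=cloud(c)
for v in range(218,236,1):
  print(v,' '.join('%d,%d,%d'%tuple(P[v,u].round()) for u in range(336,352,2)))
print(bot.get_obs()['clock'])
"
```

```text
218 82,53,34 95,62,16 100,60,16 105,56,18 75,-3,106 74,-15,120 80,-17,119 74,-34,143
219 82,53,30 92,58,17 98,56,17 104,54,16 75,-4,102 77,-11,110 79,-17,116 75,-34,139
220 83,54,23 91,55,17 85,34,46 91,32,45 76,-3,97 77,-11,106 80,-17,111 74,-35,136
221 73,37,45 78,33,47 84,31,46 89,28,46 76,-4,92 78,-11,99 80,-18,107 74,-36,132
222 71,33,46 77,31,45 82,28,46 87,26,45 76,-4,88 78,-11,96 79,-19,104 86,-18,99
223 70,30,45 75,27,46 80,24,47 86,22,45 84,10,62 79,-10,89 80,-18,99 87,-17,92
224 68,26,46 73,24,46 79,22,45 77,8,64 82,5,64 78,-11,86 80,-18,93 117,27,15
225 66,23,46 71,21,46 70,8,62 75,4,64 80,2,64 79,-10,80 93,1,56 114,23,17
226 65,21,45 64,9,60 69,5,62 73,1,65 78,-2,64 85,-2,61 90,-4,59 113,20,17
227 63,17,45 63,6,59 67,2,62 73,0,62 76,-5,65 82,-6,62 89,-6,58 97,-5,52
228 58,8,54 62,4,57 66,0,61 70,-4,63 76,-6,62 82,-7,59 90,-5,51 96,-6,49
229 57,7,52 61,1,57 64,-4,61 70,-5,60 76,-6,57 83,-6,53 89,-7,49 96,-7,45
230 57,5,50 60,-1,56 63,-6,60 70,-6,56 76,-6,52 83,-6,47 90,-6,43 97,-7,39
231 55,3,49 58,-4,56 64,-5,54 69,-7,52 76,-7,48 83,-7,43 87,-10,45 93,-13,45
232 54,0,48 57,-5,53 63,-6,50 70,-7,47 76,-7,43 80,-11,46 86,-13,45 92,-15,43
233 53,-1,45 57,-6,49 64,-6,45 70,-6,41 73,-12,46 79,-14,45 85,-16,44 92,-15,38
234 54,-1,40 57,-6,44 64,-7,40 67,-13,46 72,-15,46 78,-16,44 85,-15,37 92,-15,33
235 60,10,16 57,-6,39 60,-13,45 65,-15,45 72,-15,41 77,-19,43 85,-16,33 97,-9,17
5.5
```

Range data puts the wheel crown at x≈75.5, y≈+1.7 and the visible finger bottom still at z≈75–80. I'll shift 6 mm to +y and keep descending, watching the force.

Call:
{"api": "jog_arm", "payload": {
  "deltas": [
    {"delta_pos": [0.005, 0.02, 0.005], "yaw": 0, "fingers": 0},
    {"delta_pos": [0.005, 0.02, 0.01], "yaw": 0, "fingers": 0},
    {"delta_pos": [0.005, 0.02, 0.01], "yaw": 0, "fingers": 0}
  ]
}}

```text
clock: 5.8
eef_pos: [0.6443, -0.083, 0.0535]
tool_rot: [0.06, 0.998, -0.0, -0.0]
ft_force: [0.0, -0.1, -0.1]
grip_width: 0.0001
grasp_force: 0.0
```

Call:
{"api": "jog_arm", "payload": {
  "deltas": [
    {"delta_pos": [0, 0, 0.005], "yaw": 0, "fingers": 0},
    {"delta_pos": [0, 0, 0.008], "yaw": 0, "fingers": 0},
    {"delta_pos": [0, 0, 0.008], "yaw": 0, "fingers": 0}
  ]
}}

```text
clock: 6.1
eef_pos: [0.6444, -0.0835, 0.0513]
tool_rot: [0.06, 0.998, 0.0, -0.0]
ft_force: [-0.1, 1.2, 0.3]
grip_width: -0.0001
grasp_force: 0.0
```

```bash
python3 -c "
from h import *
c=cam('scene'); c['range_z']=np.median([cam('scene')['range_z'] for _ in range(9)],0)
P=cloud(c)
for v in range(214,232,1):
  print(v,' '.join('%d,%d,%d'%tuple(P[v,u].round()) for u in range(338,358,2)))
a=cv2.resize(c['image'][195:255,315:375],None,fx=10,fy=10,interpolation=0)[:,:,::-1]
cv2.imwrite('pics/s5.png',cv2.convertScaleAbs(a,alpha=2))
print(((proj(c,[bot.get_obs()['eef_pos']])[0]-[315,195])*10).round())
"
```

```text
214 96,67,30 101,63,32 73,5,115 73,-5,127 74,-14,137 83,-10,127 87,-13,129 92,-16,129 80,-42,166 82,-49,173
215 94,63,31 100,61,31 74,7,109 73,-6,124 75,-13,131 81,-13,128 85,-16,129 90,-20,130 81,-42,162 81,-51,172
216 93,60,31 104,67,15 74,6,105 72,-7,122 75,-13,127 78,-18,130 83,-21,132 74,-43,163 80,-44,161 81,-51,169
217 96,66,16 102,63,16 74,6,101 72,-8,119 75,-13,122 77,-21,131 75,-32,145 74,-44,160 74,-52,169 79,-54,169
218 95,63,16 100,59,17 74,5,97 74,-5,109 78,-10,112 73,-27,135 73,-36,146 73,-45,157 73,-55,169 78,-56,168
219 93,59,16 98,56,17 74,5,92 74,-5,104 78,-9,106 73,-27,132 73,-37,142 73,-46,154 73,-55,165 77,-59,167
220 91,56,17 85,34,46 74,5,88 74,-6,100 78,-10,103 73,-28,128 73,-37,139 73,-47,151 72,-56,162 76,-60,165
221 78,33,46 83,31,46 74,4,84 75,-5,95 78,-10,99 73,-29,124 73,-37,134 73,-46,145 73,-56,158 145,38,1
222 77,30,46 82,28,46 74,4,79 75,-5,89 78,-11,95 84,-12,93 90,-13,90 125,30,17 137,36,2 142,33,3
223 74,27,47 80,24,46 85,21,47 75,-5,85 77,-12,92 85,-11,87 118,30,16 124,27,17 135,33,3 141,31,1
224 73,24,46 78,21,46 76,7,64 75,-6,81 78,-11,85 96,5,55 117,26,16 122,24,15 134,30,1 139,27,2
225 72,21,45 70,7,63 75,4,64 80,2,63 86,0,63 93,0,58 114,23,17 120,20,17 126,18,16 137,24,1
226 65,9,59 69,5,61 73,1,63 78,-1,64 84,-2,62 90,-5,61 113,20,16 118,18,16 123,14,17 135,21,1
227 63,6,60 68,3,61 72,-2,63 77,-5,64 82,-6,63 89,-6,58 97,-4,51 117,15,15 122,12,16 133,17,2
228 62,5,57 66,-1,61 70,-4,63 76,-6,62 82,-8,60 89,-6,53 96,-6,50 115,11,16 120,8,17 125,5,16
229 61,1,57 64,-4,61 70,-6,60 77,-5,55 83,-6,52 89,-6,49 96,-6,44 113,7,17 118,5,16 123,2,16
230 60,-1,55 63,-6,59 69,-7,56 76,-7,53 83,-7,48 90,-6,44 97,-7,39 111,5,16 116,2,16 122,-1,16
231 58,-4,56 63,-6,55 70,-6,51 77,-6,47 83,-8,45 87,-11,46 93,-13,45 109,1,17 115,-1,16 120,-4,17
[302. 318.]
```

View pics/s5.png

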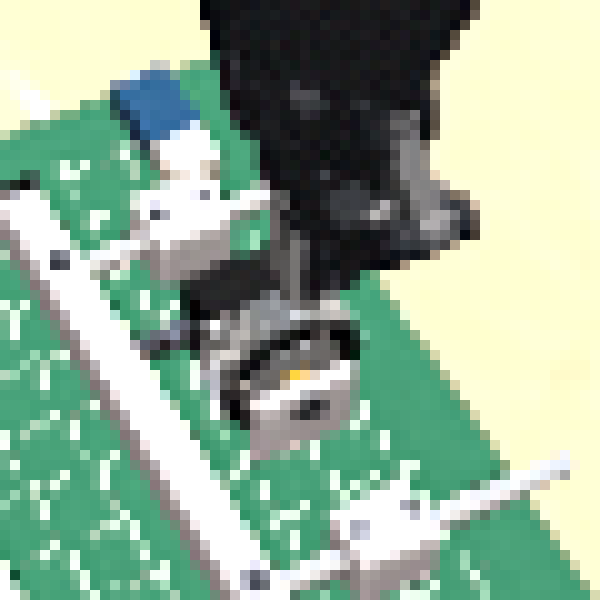

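The wheel top is still visible below the finger, which is tapered and extrapolates to a tip at z≈65–70. I'll keep descending.

Call:
{"api": "jog_arm", "payload": {
  "deltas": [
    {"delta_pos": [0, 0, 0.005], "yaw": 0, "fingers": 0},
    {"delta_pos": [0, 0, 0.008], "yaw": 0, "fingers": 0},
    {"delta_pos": [0, 0, 0.008], "yaw": 0, "fingers": 0}
  ]
}}

```text
clock: 6.9
eef_pos: [0.6444, -0.0834, 0.0488]
tool_rot: [0.06, 0.998, 0.0, -0.0]
ft_force: [0.2, -1.0, -1.2]
grip_width: 0.0004
grasp_force: 0.0
```

Call:
{"api": "jog_arm", "payload": {
  "deltas": [
    {"delta_pos": [0, 0, 0.005], "yaw": 0, "fingers": 0},
    {"delta_pos": [0, 0, 0.007], "yaw": 0, "fingers": 0},
    {"delta_pos": [0, 0, 0.007], "yaw": 0, "fingers": 0}
  ]
}}

```text
clock: 7.2
eef_pos: [0.6445, -0.0834, 0.0468]
tool_rot: [0.06, 0.998, 0.0, -0.0]
ft_force: [0.3, -0.2, 1.1]
grip_width: 0.0001
grasp_force: 0.0
```

Call:
{"api": "jog_arm", "payload": {
  "deltas": [
    {"delta_pos": [0, 0, 0.005], "yaw": 0, "fingers": 0},
    {"delta_pos": [0, 0, 0.01], "yaw": 0, "fingers": 0}
  ]
}}

```text
clock: 7.4
eef_pos: [0.6447, -0.0835, 0.044]
tool_rot: [0.06, 0.998, -0.0, 0.0]
ft_force: [-0.9, 0.1, -0.2]
grip_width: 0.0001
grasp_force: 0.0
```

Call:
{"api": "jog_arm", "payload": {
  "deltas": [
    {"delta_pos": [0, 0, 0.005], "yaw": 0, "fingers": 0},
    {"delta_pos": [0, 0, 0.008], "yaw": 0, "fingers": 0}
  ]
}}

```text
clock: 7.6
eef_pos: [0.6445, -0.0835, 0.0413]
tool_rot: [0.06, 0.998, 0.0, -0.0]
ft_force: [-0.5, 0.2, -0.5]
grip_width: -0.0001
grasp_force: 0.0
```

```bash
python3 -c "
from h import *
c=cam('scene'); c['range_z']=np.median([cam('scene')['range_z'] for _ in range(5)],0)
P=cloud(c)
for v in range(219,232,1):
  print(v,' '.join('%d,%d,%d'%tuple(P[v,u].round()) for u in range(340,352,1)))
print([m[1] for m in marks(c)])
go(84,1.7,.0625)
"
```

```text
219 99,57,15 102,56,15 75,6,91 74,-1,100 72,-9,110 73,-13,114 76,-13,113 78,-14,112 78,-20,119 79,-22,122 78,-29,130 73,-42,149
220 84,33,48 87,32,47 74,5,88 74,-1,94 74,-6,101 73,-12,109 77,-11,105 72,-24,124 73,-28,128 73,-32,133 73,-38,140 73,-42,145
221 84,31,46 86,30,46 74,5,83 74,-1,90 75,-5,94 78,-6,93 78,-10,98 73,-23,118 73,-29,124 73,-33,130 73,-38,135 73,-42,141
222 82,28,46 84,26,46 75,5,78 73,-2,88 75,-5,89 78,-6,89 78,-11,96 71,-26,118 73,-28,119 73,-33,126 73,-39,132 73,-43,136
223 80,25,46 82,22,48 74,4,75 74,-2,82 76,-5,84 78,-5,84 78,-11,91 73,-24,109 73,-29,116 73,-34,122 73,-39,127 73,-44,133
224 78,21,46 75,10,62 74,2,72 74,-3,78 75,-5,81 77,-7,82 78,-12,86 81,-12,85 84,-12,83 88,-12,81 91,-12,79 119,24,18
225 70,7,64 72,5,65 75,5,63 74,-3,73 76,-5,75 78,-7,77 78,-12,82 81,-13,82 85,-11,76 88,-13,77 115,23,16 118,22,16
226 69,4,63 70,2,65 74,2,63 75,-2,66 76,-5,70 78,-8,72 78,-12,78 82,-11,74 90,-4,61 95,-2,55 114,21,14 115,18,17
227 67,2,62 69,-1,64 72,-2,64 74,-4,65 77,-4,63 79,-5,64 82,-6,63 85,-6,61 89,-6,59 93,-5,55 97,-4,51 114,15,16
228 66,-1,62 68,-3,63 70,-5,64 73,-5,62 75,-7,63 79,-6,60 83,-6,57 86,-6,55 89,-7,54 93,-6,51 96,-6,49 111,11,18
229 65,-2,59 68,-3,59 69,-7,62 73,-6,58 76,-6,56 79,-7,56 83,-7,53 86,-7,52 90,-6,48 93,-6,46 97,-6,44 110,9,16
230 63,-6,60 66,-6,58 70,-6,55 73,-6,53 76,-6,52 80,-6,50 83,-7,49 86,-7,47 89,-8,46 93,-6,41 98,-5,37 109,7,15
231 63,-6,55 66,-6,53 70,-6,51 73,-7,50 76,-7,48 80,-6,44 83,-7,44 86,-7,41 87,-11,45 90,-12,46 92,-13,46 106,2,17
[array([ 34.7 , -91.84]), array([  20.71, -119.53])]
clock 7.9 tcp tr [85.1  2.2] z 41.7 F [1.3 0.2 0.3]
norm d [ 0.0035 -0.0017 -0.0694]
tool x yaw 173.13 want 173.13 [ 0. -0. -1.]
```

The finger bottom now reads z≈68–70, about 26 mm above the reported TCP z. Contact should come in about 4–6 mm.

Call:
{"api": "jog_arm", "payload": {
  "deltas": [
    {"delta_pos": [0, 0, 0.005], "yaw": 0, "fingers": 0},
    {"delta_pos": [0, 0, 0.008], "yaw": 0, "fingers": 0}
  ]
}}

```text
clock: 8.1
eef_pos: [0.6451, -0.0835, 0.0401]
tool_rot: [0.06, 0.998, -0.0, 0.001]
ft_force: [-1.0, -0.0, 7.5]
grip_width: -0.0001
grasp_force: 3.3
```

Call:
{"api": "jog_arm", "payload": {
  "deltas": [
    {"delta_pos": [0, 0, 0.005], "yaw": 0, "fingers": 0},
    {"delta_pos": [0, 0, 0.005], "yaw": 0, "fingers": 0}
  ]
}}

```text
clock: 8.3
eef_pos: [0.6463, -0.0837, 0.04]
tool_rot: [0.06, 0.998, -0.0, 0.002]
ft_force: [0.1, -0.5, 7.1]
grip_width: -0.0003
grasp_force: 3.6
```

Call:
{"api": "jog_arm", "payload": {
  "deltas": [
    {"delta_pos": [0, 0, 0.004], "yaw": 0, "fingers": 0},
    {"delta_pos": [0, 0, 0.004], "yaw": 0, "fingers": 0}
  ]
}}

```text
clock: 8.5
eef_pos: [0.6473, -0.0838, 0.0398]
tool_rot: [0.06, 0.998, -0.0, 0.003]
ft_force: [-1.0, 0.5, 9.5]
grip_width: -0.0
grasp_force: 4.8
```

Contact, at about 9 N. Now a first draw toward -x.

Call:
{"api": "jog_arm", "payload": {
  "deltas": [
    {"delta_pos": [0.015, 0, 0], "yaw": 0, "fingers": 0},
    {"delta_pos": [0.03, 0, 0], "yaw": 0, "fingers": 0},
    {"delta_pos": [0.045, 0, 0], "yaw": 0, "fingers": 0},
    {"delta_pos": [0.06, 0, 0], "yaw": 0, "fingers": 0}
  ]
}}

```text
clock: 8.9
eef_pos: [0.6305, -0.0818, 0.0401]
tool_rot: [0.06, 0.998, -0.0, 0.005]
ft_force: [1.7, -0.3, 8.7]
grip_width: 0.0
grasp_force: 4.5
```

```bash
python3 -c "
from h import *
go(66,1.7,.0625)
c=avg('scene',4);print([m[1] for m in marks(c)])"
```

```text
clock 8.9 tcp tr [70.8  2.2] z 40.1 F [ 1.7 -0.3  8.7]
norm d [ 0.0152 -0.0017 -0.0749]
tool x yaw 173.14 want 173.13 [ 0.009 -0.001 -1.   ]
[array([ 32.11, -92.29]), array([  20.79, -119.46])]
```

The wheel rolls without much slip: the index moved 2.6 mm and 11.3 mm remain. I'll finish this stroke and do another.

Call:
{"api": "jog_arm", "payload": {
  "deltas": [
    {"delta_pos": [0.01, 0, 0], "yaw": 0, "fingers": 0},
    {"delta_pos": [0.02, 0, 0], "yaw": 0, "fingers": 0},
    {"delta_pos": [0.02, 0, -0.035], "yaw": 0, "fingers": 0},
    {"delta_pos": [0.02, 0, -0.035], "yaw": 0, "fingers": 0},
    {"delta_pos": [-0.05, 0, -0.035], "yaw": 0, "fingers": 0},
    {"delta_pos": [-0.05, 0, 0], "yaw": 0, "fingers": 0},
    {"delta_pos": [-0.05, 0, 0], "yaw": 0, "fingers": 0},
    {"delta_pos": [-0.035, 0, 0], "yaw": 0, "fingers": 0},
    {"delta_pos": [-0.02, 0, 0], "yaw": 0, "fingers": 0},
    {"delta_pos": [-0.005, 0, 0], "yaw": 0, "fingers": 0},
    {"delta_pos": [0.01, 0, 0], "yaw": 0, "fingers": 0},
    {"delta_pos": [0.02, 0, 0], "yaw": 0, "fingers": 0}
  ]
}}

```text
clock: 10.3
eef_pos: [0.6227, -0.0808, 0.039]
tool_rot: [0.06, 0.998, -0.0, 0.003]
ft_force: [-0.6, -0.5, 8.3]
grip_width: -0.0002
grasp_force: 3.6
```

```bash
python3 -c "
from h import *
go(66,1.7,.0625)
c=avg('scene',4);print([m[1] for m in marks(c)])"
```

```text
clock 10.3 tcp tr [62.9  2.2] z 39.0 F [-0.6 -0.5  8.3]
norm d [-0.0106 -0.0017 -0.0784]
tool x yaw 173.14 want 173.13 [ 0.006 -0.001 -1.   ]
[array([ 26.58, -93.55]), array([  20.77, -119.54])]
```

Call:
{"api": "jog_arm", "payload": {
  "deltas": [
    {"delta_pos": [0, 0, -0.035], "yaw": 0, "fingers": 0},
    {"delta_pos": [0, 0, -0.035], "yaw": 0, "fingers": 0},
    {"delta_pos": [-0.075, 0, -0.035], "yaw": 0, "fingers": 0},
    {"delta_pos": [-0.075, 0, 0], "yaw": 0, "fingers": 0},
    {"delta_pos": [-0.075, 0, 0], "yaw": 0, "fingers": 0},
    {"delta_pos": [-0.06, 0, 0], "yaw": 0, "fingers": 0},
    {"delta_pos": [-0.045, 0, 0], "yaw": 0, "fingers": 0},
    {"delta_pos": [-0.03, 0, 0], "yaw": 0, "fingers": 0},
    {"delta_pos": [-0.015, 0, 0], "yaw": 0, "fingers": 0},
    {"delta_pos": [-0.005, 0, 0], "yaw": 0, "fingers": 0},
    {"delta_pos": [-0.005, 0, 0], "yaw": 0, "fingers": 0}
  ]
}}

```text
clock: 11.6
eef_pos: [0.6235, -0.0809, 0.039]
tool_rot: [0.06, 0.998, -0.0, 0.002]
ft_force: [-1.7, 0.2, 13.8]
grip_width: -0.0002
grasp_force: 6.8
```

```bash
python3 -c "
from h import *
go(84,1.7,.0625)
for n in ('scene','top'):
  c=avg(n,6);print([m[1] for m in marks(c)])
  if n=='scene': c['image']=c['image'].astype(np.uint8);save(c,'s6.png',(330,250,365,285),16)"
```

```text
clock 11.6 tcp tr [63.7  2.2] z 39.0 F [-1.7  0.2 13.8]
norm d [-0.0679 -0.0017 -0.0781]
tool x yaw 173.13 want 173.13 [ 0.005 -0.001 -1.   ]
[array([ 22.29, -92.95]), array([  20.73, -119.6 ])]
[array([nan, nan]), array([nan, nan])]h.py:28: RuntimeWarning: invalid value encountered in divide
  w=w*roi; uv=np.array([(w*u).sum(),(w*v).sum()])/w.sum()
```

View pics/s6.png

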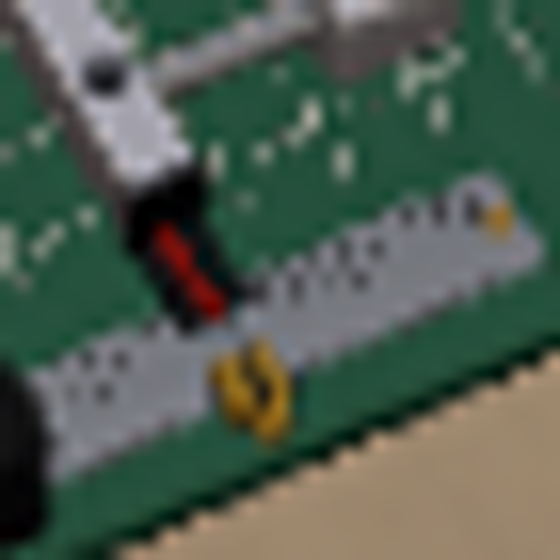

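Crop s6: the red line runs from (165,235) to (215,308). The flag is at (250,390), with its dark line near (258,385), so they are nearly in line. I'll sample profiles along x across both.

```bash
cat >> h.py <<'E'
def prof():
    c=avg('scene',8); im=c['image'].astype(np.float32); xs=np.arange(8,36,1.)
    def s(y,z):
        uv=proj(c,[np.r_[wor(x,y),z] for x in xs]).astype(np.float32)
        return cv2.remap(im,uv[:,0].reshape(1,-1),uv[:,1].reshape(1,-1),cv2.INTER_LINEAR)[0]
    print('x   ',' '.join('%3d'%x for x in xs))
    for y in(-84,-88,-92,-96,-100,-104): a=s(y,.022); print(y,'red',' '.join('%3d'%v for v in a[:,0]-np.maximum(a[:,1],a[:,2])))
    for y in(-110,-112,-114,-116,-118,-120,-122): a=s(y,.024); print(y,'sum',' '.join('%3d'%v for v in a[:,0]))
    for y in(-110,-112,-114,-116,-118,-120,-122): a=s(y,.024); print(y,'r-b',' '.join('%3d'%v for v in a[:,0]-a[:,2]))
E
python3 -c "
from h import *
prof(); print(bot.get_obs()['clock'])"
```

```text
x      8   9  10  11  12  13  14  15  16  17  18  19  20  21  22  23  24  25  26  27  28  29  30  31  32  33  34  35
-84 red -44 -45 -45 -43 -40 -36 -27 -15  -5   0   6  13  22  45  66  71  39  13  -3  -4  -5  -8 -18 -28 -37 -39 -36 -33
-88 red -43 -44 -44 -44 -43 -40 -36 -27 -14  -1   9  31  56  79  87  86  66  36  11  -3  -9 -17 -27 -34 -39 -43 -43 -42
-92 red -43 -43 -43 -44 -45 -42 -36 -29 -17  -7   3  17  45  70  89  65  24  -8  -7  -7  -8 -19 -31 -45 -46 -45 -44 -44
-96 red -35 -39 -42 -43 -40 -38 -33 -22  -9   0   7  17  37  59  75  79  53  18  -7  -8 -13 -19 -25 -34 -43 -39 -35 -33
-100 red -11 -11  -8  -6  -5  -7  -7  -6  -4  -2   3  15  33  53  70  81  76  48  17  -5  -4  -5  -5  -5  -5  -5  -7  -9
-104 red  -7  -7  -7  -8  -8  -8  -8  -7  -7  -7  -7  -6  -4   5  16  13   3  -9  -9  -9  -8  -7  -7  -6  -6  -7  -7  -7
-110 sum 118 117 118 118 118 118 119 119 118 117 117 119 120 119 111 102  99 106 116 121 121 119 118 118 118 117 116 116
-112 sum 120 120 120 120 119 119 119 113 110 108 118 127 133 119 101  88  98 114 127 128 123 120 119 119 119 119 119 119
-114 sum 122 122 12
[... 737 characters left out ...]
-9  -9  12  32  47  55  64  73  58  42  31  35  47  54  40  13  -5 -12 -10  -9  -8  -8  -8
-114 r-b  -8  -8  -8  -9 -10  -8   8  31  61  80  93 100  82  62  47  57  77  92  73  41  13  -3  -9 -10  -9  -8  -8  -8
-116 r-b  -8  -8  -9  -9  -9   0   9  26  58  84 109  95  74  49  51  62  76  77  65  43  18   2  -8 -10  -8  -7  -7  -7
-118 r-b -12 -11 -11 -10  -5   0  10  41  72 103 102  97  85  64  51  47  66  82  87  55  20  -5 -12  -9  -6  -6  -8 -10
-120 r-b -17 -17 -17 -15 -13  -5  24  56  87  90  92  90  73  50  22  48  80 103  69  33  -2 -13 -15 -15 -15 -15 -16 -16
-122 r-b -23 -23 -22 -22 -18   0  21  45  57  67  77  79  72  59  74  94 116  74  38   4  -9 -17 -23 -23 -22 -22 -22 -22
12.6
```

Both lines sit at x≈22.4 in the scene view, so they are aligned to within a millimetre. I'll clear the finger and recheck from the top camera.

Call:
{"api": "jog_arm", "payload": {
  "deltas": [
    {"delta_pos": [0, 0, -0.1], "yaw": 0, "fingers": 0},
    {"delta_pos": [0, 0, -0.25], "yaw": 0, "fingers": 0},
    {"delta_pos": [0.1, 0, -0.35], "yaw": 0, "fingers": 0},
    {"delta_pos": [0.3, 0, -0.35], "yaw": 0, "fingers": 0},
    {"delta_pos": [0.5, 0, -0.35], "yaw": 0, "fingers": 0.8},
    {"delta_pos": [0.6, 0, -0.35], "yaw": 0, "fingers": 0.8},
    {"delta_pos": [0.7, 0, -0.35], "yaw": 0, "fingers": 0.8},
    {"delta_pos": [0.7, 0, -0.35], "yaw": 0, "fingers": 0.8},
    {"delta_pos": [0.7, 0, -0.35], "yaw": 0, "fingers": 0.8}
  ]
}}

```text
clock: 13.5
eef_pos: [0.4132, -0.0556, 0.1412]
tool_rot: [0.06, 0.998, -0.0, 0.0]
ft_force: [0.6, -0.4, 0.5]
grip_width: 0.068
grasp_force: 0.0
```

```bash
python3 -c "
from h import *
go(-160,-8,.06)
c=avg('top',8); print([m[:2] for m in marks(c)])
im=c['image'].astype(np.float32)
xs=np.arange(10,36,1.)
def s(y,z):
  uv=proj(c,[np.r_[wor(x,y),z] for x in xs]).astype(np.float32)
  return cv2.remap(im,uv[:,0].reshape(1,-1),uv[:,1].reshape(1,-1),cv2.INTER_LINEAR)[0]
print(xs.astype(int))
for y in(-92,-95,-98): a=s(y,.022); print(y,' '.join('%3d'%v for v in a[:,0]-np.maximum(a[:,1],a[:,2])))
for y in(-117,-120,-123): a=s(y,.024); print(y,' '.join('%3d'%v for v in a[:,0]),'|',' '.join('%3d'%v for v in a[:,0]-a[:,2]))
c=avg('scene',6); print([m[1] for m in marks(c)])
"
```

```text
clock 13.5 tcp tr [-148.1    2.2] z 141.2 F [ 0.6 -0.4  0.5]
norm d [ 0.0399 -0.0339  0.2705]
tool x yaw 173.13 want 173.13 [ 0. -0. -1.]
[(array([383.08, 208.78]), array([ 24.54, -94.75])), (array([390.54, 210.39]), array([  22.73, -120.51]))]
[10 11 12 13 14 15 16 17 18 19 20 21 22 23 24 25 26 27 28 29 30 31 32 33
 34 35]
-92 -46 -46 -46 -46 -41 -36 -31 -20  -3  15  31  41  53  65  63  55  48  38  23   8  -7 -18 -26 -34 -41 -42
-95 -31 -30 -30 -30 -27 -24 -21 -17  -1  15  30  43  54  67  74  66  57  49  33  16   0 -13 -20 -26 -31 -32
-98 -16 -16 -16 -16 -16 -14 -12 -10  -1  10  24  36  48  59  70  65  56  46  34  21   8  -4 -10 -13 -16 -18
-117  98  97  97  97 100 102 106 110 113 116 120 121 121 121 122 124 125 127 122 117 112 107 104  99  96  96 | -19 -18 -16 -14  -6   2  12  22  33  44  54  58  60  63  63  60  57  54  42  29  17   7   0 -10 -17 -18
-120  64  65  67  69  74  82  91 100 107 113 119 122 123 123 123 122 122 121 116 108 100  92  84  76  68  65 | -26 -23 -19 -16  -8   4  16  29  42  54  65  72  73  74  74  69  64  59  49  35  22  10   0  -9 -18 -22
-123  58  57  59  61  63  75  86  97 107 114 121 128 128 128 128 127 123 120 116 107  97  88  80  73  64  58 | -21 -20 -16 -13  -9   3  16  29  41  51  62  72  71  70  69  65  58  50  43  32  19   9   0  -6 -14 -20
[array([ 22.3 , -92.95]), array([  20.73, -119.57])]
```

The scene view says about 0 mm and the top view about 1–1.5 mm remaining. I'll take a small nudge of roughly 0.6 mm to centre it.

Call:
{"api": "jog_arm", "payload": {
  "deltas": [
    {"delta_pos": [-0.2, 0, 0], "yaw": 0, "fingers": 0},
    {"delta_pos": [-0.37, 0, 0], "yaw": 0, "fingers": 0},
    {"delta_pos": [-0.54, 0, 0.0], "yaw": 0, "fingers": 0},
    {"delta_pos": [-0.72, 0, 0.1], "yaw": 0, "fingers": 0},
    {"delta_pos": [-0.725, 0, 0.24], "yaw": 0, "fingers": 0},
    {"delta_pos": [-0.725, 0, 0.31], "yaw": 0, "fingers": 0},
    {"delta_pos": [-0.725, 0, 0.33], "yaw": 0, "fingers": 0},
    {"delta_pos": [-0.725, 0, 0.35], "yaw": 0, "fingers": 0},
    {"delta_pos": [-0.725, 0, 0.35], "yaw": 0, "fingers": 0}
  ]
}}

```text
clock: 15.1
eef_pos: [0.6327, -0.082, 0.0401]
tool_rot: [0.06, 0.998, -0.0, 0.004]
ft_force: [1.1, -0.2, 9.2]
grip_width: 0.0
grasp_force: 4.5
```

```bash
python3 -c "
from h import *
go(70,2,.06)
c=avg('scene',4); print([m[1] for m in marks(c)])
"
```

```text
clock 15.1 tcp tr [73.   2.2] z 40.1 F [ 1.1 -0.2  9.2]
norm d [ 0.0094 -0.0008 -0.0663]
tool x yaw 173.13 want 173.13 [ 0.007 -0.001 -1.   ]
[array([ 22.78, -94.21]), array([  20.74, -119.28])]
```

Call:
{"api": "jog_arm", "payload": {
  "deltas": [
    {"delta_pos": [0.01, 0, 0], "yaw": 0, "fingers": 0},
    {"delta_pos": [0.02, 0, 0], "yaw": 0, "fingers": 0},
    {"delta_pos": [0.02, 0, 0], "yaw": 0, "fingers": 0}
  ]
}}

```text
clock: 15.6
eef_pos: [0.6259, -0.0811, 0.0397]
tool_rot: [0.06, 0.998, -0.0, 0.003]
ft_force: [-0.6, 0.1, 8.5]
grip_width: 0.0002
grasp_force: 3.8
```

```bash
python3 -c "
from h import *
go(70,2,.06)
c=avg('scene',6); print([m[1] for m in marks(c)])
"
```

```text
clock 15.6 tcp tr [66.1  2.3] z 39.7 F [-0.6  0.1  8.5]
norm d [-0.0133 -0.0009 -0.0676]
tool x yaw 173.14 want 173.13 [ 0.006 -0.001 -1.   ]
[array([ 21.55, -94.21]), array([  20.72, -119.41])]
```

The index is set (scene reading 21.55). I'll lift off and go to the near side of the board with the fingers spread so that both push squarely.

Call:
{"api": "jog_arm", "payload": {
  "deltas": [
    {"delta_pos": [0, 0, -0.1], "yaw": 0, "fingers": 0},
    {"delta_pos": [0, 0, -0.25], "yaw": 0, "fingers": 0},
    {"delta_pos": [0.1, -0.037, -0.35], "yaw": 0, "fingers": 0.6},
    {"delta_pos": [0.27, -0.037, -0.35], "yaw": 0, "fingers": 0.6},
    {"delta_pos": [0.44, -0.037, -0.35], "yaw": 0, "fingers": 0.6},
    {"delta_pos": [0.6, -0.037, -0.35], "yaw": 0, "fingers": 0.6},
    {"delta_pos": [0.675, -0.037, -0.3], "yaw": 0, "fingers": 0.6},
    {"delta_pos": [0.675, -0.037, -0.15], "yaw": 0, "fingers": 0.6},
    {"delta_pos": [0.675, -0.037, -0.05], "yaw": 0, "fingers": 0.6},
    {"delta_pos": [0.675, -0.037, -0.05], "yaw": 0, "fingers": 0.6},
    {"delta_pos": [0.675, -0.037, -0.05], "yaw": 0, "fingers": 0.6}
  ]
}}

```text
clock: 17.0
eef_pos: [0.4214, -0.0678, 0.0521]
tool_rot: [0.06, 0.998, 0.0, -0.0]
ft_force: [1.1, -0.9, -0.1]
grip_width: 0.0514
grasp_force: 0.0
```

```bash
python3 -c "
from h import *
go(-136,-9,.02)
c=avg('scene',6); print([m[1] for m in marks(c)])
c['range_z']=np.median([cam('scene')['range_z'] for _ in range(5)],0); P=cloud(c)
m=(abs(P[...,0]+136)<40)&(abs(P[...,1]+9)<60)&(P[...,2]>24)&(P[...,2]<120)
Q=P[m]; print(len(Q))
for a,b in((-70,-40),(-40,-9),(-9,20),(20,50)):
  q=Q[(Q[:,1]>a)&(Q[:,1]<=b)]; q=q[np.argsort(q[:,2])][:5]; print(a,q.round())
save(c,'s7.png',(240,200,360,310),6) if 0 else None
c['image']=c['image'].astype(np.uint8); save(c,'s7.png',(230,190,360,300),6)
"
```

```text
clock 17.0 tcp tr [-138.5   -8.9] z 52.1 F [ 1.1 -0.9 -0.1]
norm d [-0.0085 -0.0003  0.1071]
tool x yaw 173.13 want 173.13 [-0.  0. -1.]
[array([ 21.55, -94.2 ]), array([  20.74, -119.4 ])]
224
-70 [[-119.  -64.   24.]
 [-103.  -68.   24.]
 [-100.  -67.   25.]
 [-118.  -41.   25.]
 [-114.  -60.   25.]]
-40 [[-118.  -27.   25.]
 [-111.  -17.   25.]
 [ -97.  -13.   25.]
 [-112.  -27.   25.]
 [-104.  -37.   25.]]
-9 [[ -99.   17.   25.]
 [ -99.   10.   25.]
 [-105.   -2.   25.]
 [-103.   -6.   25.]
 [-103.    1.   25.]]
20 [[ -98.   42.   26.]
 [ -98.   27.   26.]
 [-100.   31.   26.]
 [ -97.   30.   26.]
 [ -97.   45.   26.]]
```

View pics/s7.png

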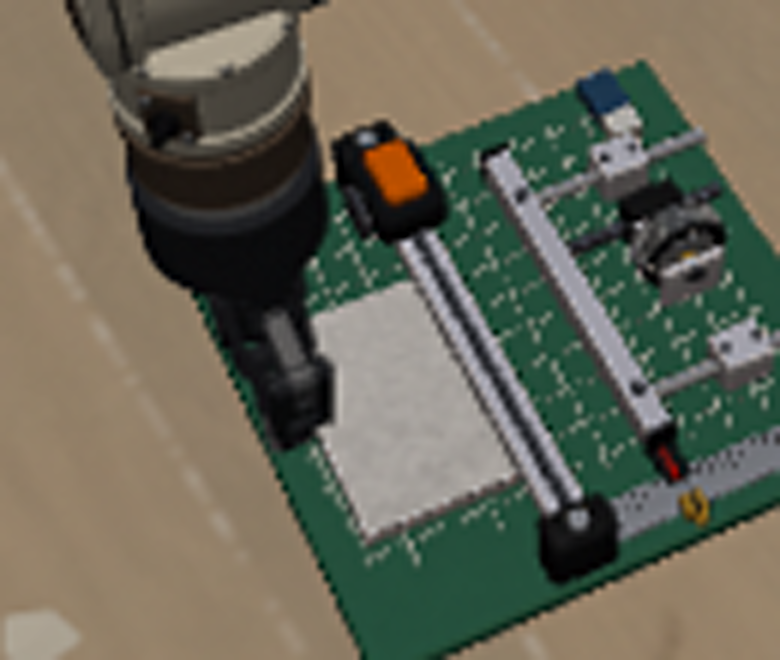

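The red index and the flag's line look aligned. The gripper is poised behind the board's near edge, with its near finger tip at about (285,445). Next is a guarded descent.

Call:
{"api": "jog_arm", "payload": {
  "deltas": [
    {"delta_pos": [0, 0, 0.04], "yaw": 0, "fingers": 0.6},
    {"delta_pos": [0, 0, 0.08], "yaw": 0, "fingers": 0.6},
    {"delta_pos": [0, 0, 0.1], "yaw": 0, "fingers": 0.6},
    {"delta_pos": [0, 0, 0.1], "yaw": 0, "fingers": 0.6}
  ]
}}

```text
clock: 17.95
eef_pos: [0.4205, -0.0676, 0.0207]
tool_rot: [0.06, 0.998, 0.0, -0.001]
ft_force: [-0.3, -0.5, -0.6]
grip_width: 0.0514
grasp_force: 0.0
```

```bash
python3 -c "
from h import *
go(-138,-9,.0)
c=cam('scene'); c['range_z']=np.median([cam('scene')['range_z'] for _ in range(5)],0); P=cloud(c)
m=(P[...,0]>-165)&(P[...,0]<-123)&(abs(P[...,1]+9)<60)&(P[...,2]>21)&(P[...,2]<120)
Q=P[m]
for a,b in((-70,-40),(-40,-9),(-9,20),(20,50)):
  q=Q[(Q[:,1]>a)&(Q[:,1]<=b)]; q=q[np.argsort(q[:,2])][:6]; print(a,q.round().tolist())
"
```

```text
clock 17.95 tcp tr [-139.4   -8.9] z 20.7 F [-0.3 -0.5 -0.6]
norm d [-0.005  -0.0005  0.0691]
tool x yaw 173.13 want 173.13 [-0.002  0.    -1.   ]
-70 [[-145.0, -43.0, 54.0], [-148.0, -43.0, 56.0], [-138.0, -47.0, 56.0], [-133.0, -48.0, 59.0], [-147.0, -42.0, 60.0], [-135.0, -48.0, 61.0]]
-40 [[-149.0, -39.0, 58.0], [-149.0, -38.0, 76.0], [-147.0, -28.0, 114.0], [-145.0, -30.0, 115.0], [-146.0, -33.0, 116.0], [-147.0, -36.0, 116.0]]
-9 [[-148.0, 16.0, 51.0], [-148.0, 15.0, 57.0], [-149.0, 19.0, 58.0], [-149.0, 17.0, 65.0]]
20 []
```

The tips are at z≈48–50 with the TCP reading 20.7, so about 30 mm further is needed.

Call:
{"api": "jog_arm", "payload": {
  "deltas": [
    {"delta_pos": [0, 0, 0.03], "yaw": 0, "fingers": 0.6},
    {"delta_pos": [0, 0, 0.06], "yaw": 0, "fingers": 0.6},
    {"delta_pos": [0, 0, 0.08], "yaw": 0, "fingers": 0.6},
    {"delta_pos": [0, 0, 0.085], "yaw": 0, "fingers": 0.6},
    {"delta_pos": [0, 0, 0.085], "yaw": 0, "fingers": 0.6}
  ]
}}

```text
clock: 18.75
eef_pos: [0.4208, -0.0677, -0.0046]
tool_rot: [0.06, 0.998, 0.0, -0.001]
ft_force: [-0.3, 0.1, 0.2]
grip_width: 0.051
grasp_force: 0.0
```

```bash
python3 -c "
from h import *
go(-138,-9,-.01)
c=cam('scene'); c['range_z']=np.median([cam('scene')['range_z'] for _ in range(5)],0); P=cloud(c)
m=(P[...,0]>-165)&(P[...,0]<-123)&(abs(P[...,1]+9)<60)&(P[...,2]>19)&(P[...,2]<120)
Q=P[m]
for a,b in((-70,-40),(-40,-9),(-9,20),(20,50)):
  q=Q[(Q[:,1]>a)&(Q[:,1]<=b)]; q=q[np.argsort(q[:,2])][:6]; print(a,q.round().tolist())
"
```

```text
clock 18.75 tcp tr [-139.1   -8.9] z -4.6 F [-0.3  0.1  0.2]
norm d [-0.0036 -0.0004  0.018 ]
tool x yaw 173.13 want 173.13 [-0.001  0.    -1.   ]
-70 [[-147.0, -42.0, 28.0], [-145.0, -44.0, 30.0], [-141.0, -48.0, 32.0], [-149.0, -41.0, 33.0], [-147.0, -42.0, 33.0], [-143.0, -48.0, 35.0]]
-40 [[-149.0, -35.0, 40.0], [-149.0, -38.0, 50.0], [-150.0, -37.0, 65.0], [-144.0, -29.0, 90.0], [-124.0, -40.0, 90.0], [-151.0, -40.0, 91.0]]
-9 [[-139.0, 17.0, 23.0], [-148.0, 16.0, 29.0], [-149.0, 19.0, 32.0], [-149.0, 17.0, 41.0]]
20 []
```

Call:
{"api": "jog_arm", "payload": {
  "deltas": [
    {"delta_pos": [0, 0, 0.007], "yaw": 0, "fingers": 0.6},
    {"delta_pos": [0, 0, 0.014], "yaw": 0, "fingers": 0.6},
    {"delta_pos": [0, 0, 0.014], "yaw": 0, "fingers": 0.6}
  ]
}}

```text
clock: 19.35
eef_pos: [0.4211, -0.0677, -0.0085]
tool_rot: [0.06, 0.998, 0.0, -0.0]
ft_force: [0.3, -0.5, 0.6]
grip_width: 0.051
grasp_force: 0.0
```

Call:
{"api": "jog_arm", "payload": {
  "deltas": [
    {"delta_pos": [0, 0, 0.006], "yaw": 0, "fingers": 0.6},
    {"delta_pos": [0, 0, 0.006], "yaw": 0, "fingers": 0.6}
  ]
}}

```text
clock: 19.55
eef_pos: [0.4211, -0.0677, -0.0102]
tool_rot: [0.06, 0.998, 0.0, -0.0]
ft_force: [-0.6, 0.1, 0.3]
grip_width: 0.0512
grasp_force: 0.0
```

Call:
{"api": "jog_arm", "payload": {
  "deltas": [
    {"delta_pos": [0, 0, 0.005], "yaw": 0, "fingers": 0.6},
    {"delta_pos": [0, 0, 0.005], "yaw": 0, "fingers": 0.6}
  ]
}}

```text
clock: 19.75
eef_pos: [0.4214, -0.0678, -0.0105]
tool_rot: [0.06, 0.998, -0.0, 0.0]
ft_force: [-3.2, 1.0, 10.0]
grip_width: 0.0509
grasp_force: 5.2
```

I touched the base. I'll raise 3 mm and push the board forward about 40 mm at moderate speed.

Call:
{"api": "jog_arm", "payload": {
  "deltas": [
    {"delta_pos": [0, 0, -0.013], "yaw": 0, "fingers": 0.6},
    {"delta_pos": [-0.015, 0, -0.013], "yaw": 0, "fingers": 0.6},
    {"delta_pos": [-0.03, 0, -0.013], "yaw": 0, "fingers": 0.6},
    {"delta_pos": [-0.04, 0, -0.013], "yaw": 0, "fingers": 0.6},
    {"delta_pos": [-0.05, 0, -0.013], "yaw": 0, "fingers": 0.6},
    {"delta_pos": [-0.06, 0, -0.013], "yaw": 0, "fingers": 0.6},
    {"delta_pos": [-0.07, 0, -0.013], "yaw": 0, "fingers": 0.6},
    {"delta_pos": [-0.08, 0, -0.013], "yaw": 0, "fingers": 0.6},
    {"delta_pos": [-0.09, 0, -0.013], "yaw": 0, "fingers": 0.6},
    {"delta_pos": [-0.1, 0, -0.013], "yaw": 0, "fingers": 0.6},
    {"delta_pos": [-0.11, 0, -0.013], "yaw": 0, "fingers": 0.6},
    {"delta_pos": [-0.12, 0, -0.013], "yaw": 0, "fingers": 0.6}
  ]
}}

```text
clock: 20.95
eef_pos: [0.4574, -0.0721, -0.0076]
tool_rot: [0.06, 0.998, 0.0, -0.0]
ft_force: [-0.2, -1.2, -0.7]
grip_width: 0.0515
grasp_force: 0.1
```

```bash
cat >> h.py <<'E'
def gap():
    c=avg('scene',4); c['range_z']=np.median([cam('scene')['range_z'] for _ in range(5)],0); P=cloud(c)
    im=c['image'].astype(np.uint8); hsv=cv2.cvtColor(im,cv2.COLOR_RGB2HSV)
    print([m[1] for m in marks(c)])
    for y in(-60,-45,-30,-15,0,15,30,42):
        xs=np.arange(-22,30,1.5); uv=proj(c,[np.r_[wor(x,y),.025] for x in xs]).astype(np.float32)
        a=cv2.remap(im,uv[:,0].reshape(1,-1),uv[:,1].reshape(1,-1),1)[0].astype(int)
        print(y,' '.join('%d%s'%(v[0]//10,'g' if v[1]-v[0]>15 else '') for v in a))
    print(xs)
E
python3 -c "
from h import *
go(-90,-9,-.01);gap()"
```

```text
clock 20.95 tcp tr [-102.3   -8.9] z -7.6 F [-0.2 -1.2 -0.7]
norm d [-0.0409 -0.0004  0.008 ]
tool x yaw 173.13 want 173.13 [-0.  0. -1.]
[array([ 21.54, -94.18]), array([  20.72, -119.33])]
-60 15 15 16 16 16 16 16 16 16 16 16 16 16 16 10g 4g 4g 6g 7g 4g 5g 7g 9g 7 5 6 8 12 16 16 15 15 15 15 16
-45 15 14 15 16 16 16 16 16 17 16 16 16 16 14 10 5g 3g 3g 3g 3g 3g 3g 3g 4g 5 6 7 9 13 16 16 16 16 16 16
-30 15 15 16 16 16 16 17 17 17 17 16 17 16 15 10g 4g 3g 3g 3g 3g 3g 3g 3g 4g 5g 6 7 10 13 15 16 16 16 16 16
-15 16 16 16 16 16 16 16 16 16 16 16 16 16 14 10 5g 3g 3g 3g 3g 3g 3g 3g 4g 5 6 7 11 15 17 16 16 16 16 16
0 16 16 17 17 16 16 16 16 16 16 16 16 16 15 12 10 9g 9g 7g 6g 5g 3g 3g 4g 5 6 8 10 13 16 16 16 16 16 15
15 15 16 17 16 16 16 16 16 16 16 17 17 17 15 10g 5g 3g 3g 3g 3g 3g 3g 3g 4g 5g 6 8 12 15 16 16 15 15 16 16
30 14 14 15 16 16 16 16 16 16 16 17 17 16 16 10 4g 3g 3g 3g 3g 3g 3g 3g 4g 5 6 7 10 14 16 15 15 15 15 15
42 15 15 16 16 16 16 17 17 17 17 17 17 16 15 10 5g 5g 4g 6g 7g 6g 5g 5g 7 8 7 7 11 16 16 15 15 15 15 15
[-22.  -20.5 -19.  -17.5 -16.  -14.5 -13.  -11.5 -10.   -8.5  -7.   -5.5
  -4.   -2.5  -1.    0.5   2.    3.5   5.    6.5   8.    9.5  11.   12.5
  14.   15.5  17.   18.5  20.   21.5  23.   24.5  26.   27.5  29. ]
```

The board's far edge is square at x≈-1 and the stop face is at about 15. I'll go another 12 mm, then creep.

Call:
{"api": "jog_arm", "payload": {
  "deltas": [
    {"delta_pos": [-0.01, 0, 0], "yaw": 0, "fingers": 0.6},
    {"delta_pos": [-0.02, 0, 0], "yaw": 0, "fingers": 0.6},
    {"delta_pos": [-0.028, 0, 0], "yaw": 0, "fingers": 0.6},
    {"delta_pos": [-0.034, 0, 0], "yaw": 0, "fingers": 0.6},
    {"delta_pos": [-0.04, 0, 0], "yaw": 0, "fingers": 0.6},
    {"delta_pos": [-0.04, 0, 0], "yaw": 0, "fingers": 0.6}
  ]
}}

```text
clock: 22.0
eef_pos: [0.4694, -0.0736, -0.0076]
tool_rot: [0.06, 0.998, -0.0, 0.0]
ft_force: [-0.2, -0.6, 0.3]
grip_width: 0.0513
grasp_force: 0.0
```

```bash
python3 -c "
from h import *
go(-90,-9,-.01);gap()"
```

```text
clock 22.0 tcp tr [-90.1  -8.9] z -7.6 F [-0.2 -0.6  0.3]
norm d [-0.0003 -0.0003  0.0081]
tool x yaw 173.13 want 173.13 [ 0. -0. -1.]
[array([ 21.57, -94.22]), array([  20.73, -119.43])]
-60 15 16 16 17 17 17 17 17 16 16 16 16 16 16 16 16 16 16 16 16 16 15 12 7 5 6 8 12 16 16 15 15 15 15 16
-45 15 15 15 16 16 16 16 16 16 16 16 16 16 16 16 16 16 16 16 16 16 13 8 5 5 6 7 9 13 16 16 16 16 16 16
-30 15 16 16 17 17 16 16 16 16 16 16 16 16 16 17 17 17 17 17 17 17 17 12 5g 4g 6 7 10 13 15 16 16 16 16 16
-15 16 16 16 16 16 17 16 16 16 16 16 16 16 16 16 16 16 16 16 16 16 13 8g 6g 5 6 7 11 15 17 16 16 16 16 16
0 16 16 16 16 16 16 16 16 16 16 16 16 16 16 16 16 16 16 16 16 16 14 7g 3g 4g 6 8 10 13 16 16 16 16 16 15
15 15 16 16 16 16 16 17 17 16 16 16 16 16 16 16 16 16 17 17 17 15 12 8g 4g 4g 6 8 11 15 16 16 15 15 15 16
30 14 14 16 16 16 16 16 16 16 16 16 16 16 16 16 16 16 16 17 17 16 14 10 6g 4 5 7 10 14 16 15 15 15 15 15
42 15 15 17 17 17 17 17 16 16 16 16 16 16 16 17 17 17 17 17 17 15 13 10 8 7 7 7 11 16 16 15 15 15 15 15
[-22.  -20.5 -19.  -17.5 -16.  -14.5 -13.  -11.5 -10.   -8.5  -7.   -5.5
  -4.   -2.5  -1.    0.5   2.    3.5   5.    6.5   8.    9.5  11.   12.5
  14.   15.5  17.   18.5  20.   21.5  23.   24.5  26.   27.5  29. ]
```

Call:
{"api": "jog_arm", "payload": {
  "deltas": [
    {"delta_pos": [-0.004, 0, 0], "yaw": 0, "fingers": 0.6},
    {"delta_pos": [-0.007, 0, 0], "yaw": 0, "fingers": 0.6},
    {"delta_pos": [-0.01, 0, 0], "yaw": 0, "fingers": 0.6},
    {"delta_pos": [-0.01, 0, 0], "yaw": 0, "fingers": 0.6}
  ]
}}

```text
clock: 22.85
eef_pos: [0.4722, -0.0739, -0.0076]
tool_rot: [0.06, 0.998, 0.0, 0.0]
ft_force: [0.6, 0.8, 0.5]
grip_width: 0.051
grasp_force: 0.0
```

Call:
{"api": "jog_arm", "payload": {
  "deltas": [
    {"delta_pos": [-0.003, 0, 0], "yaw": 0, "fingers": 0.6},
    {"delta_pos": [-0.003, 0, 0], "yaw": 0, "fingers": 0.6}
  ]
}}

```text
clock: 23.05
eef_pos: [0.473, -0.074, -0.0076]
tool_rot: [0.06, 0.998, -0.0, 0.0]
ft_force: [-0.0, -0.4, -0.9]
grip_width: 0.0512
grasp_force: 0.0
```

Call:
{"api": "jog_arm", "payload": {
  "deltas": [
    {"delta_pos": [-0.003, 0, 0], "yaw": 0, "fingers": 0.6},
    {"delta_pos": [-0.003, 0, 0], "yaw": 0, "fingers": 0.6}
  ]
}}

```text
clock: 23.25
eef_pos: [0.474, -0.0741, -0.0076]
tool_rot: [0.06, 0.998, 0.0, 0.0]
ft_force: [1.0, 0.2, -0.7]
grip_width: 0.0516
grasp_force: 0.0
```

```bash
python3 -c "
from h import *
go(-90,-9,-.01);gap();print(bot.get_obs()['ft_force'])"
```

```text
clock 23.25 tcp tr [-85.5  -8.9] z -7.6 F [ 1.   0.2 -0.7]
norm d [ 0.0149 -0.0004  0.0081]
tool x yaw 173.13 want 173.13 [ 0.  0. -1.]
[array([ 21.54, -94.21]), array([  20.74, -119.4 ])]
-60 16 16 16 16 16 16 17 17 17 17 17 16 16 16 16 16 16 16 16 16 16 16 16 16 14 11 9 12 16 16 15 15 15 15 16
-45 15 15 16 16 16 16 16 16 16 16 16 16 16 16 16 16 16 16 17 16 16 16 16 16 14 12 9 9 13 16 16 16 16 16 16
-30 15 16 16 16 17 17 17 16 16 16 16 16 16 16 16 16 16 17 17 17 16 16 16 16 14 9 7 10 13 15 16 16 16 16 16
-15 16 16 16 16 16 16 16 17 16 16 16 16 16 16 16 16 16 16 16 16 16 16 16 15 13 10 8 10 15 17 16 16 16 16 16
0 16 16 16 16 16 16 16 16 16 16 16 16 16 16 16 16 16 16 16 16 16 16 16 16 15 13 11 10 13 15 16 16 16 16 15
15 15 16 16 16 16 16 16 17 17 16 16 16 16 16 16 16 16 16 16 16 16 17 17 17 15 11 8 11 15 15 16 15 15 16 16
30 14 14 16 17 16 16 16 16 16 16 16 16 16 16 16 16 16 16 16 16 16 17 17 16 15 10 7 9 13 16 15 15 15 15 15
42 15 16 17 17 17 16 16 16 17 17 16 16 16 16 16 16 16 17 17 17 17 17 16 16 14 11 9 11 15 16 15 15 15 15 15
[-22.  -20.5 -19.  -17.5 -16.  -14.5 -13.  -11.5 -10.   -8.5  -7.   -5.5
  -4.   -2.5  -1.    0.5   2.    3.5   5.    6.5   8.    9.5  11.   12.5
  14.   15.5  17.   18.5  20.   21.5  23.   24.5  26.   27.5  29. ]
[ 0.80222722  0.12228609 -0.41610877]
```

Call:
{"api": "jog_arm", "payload": {
  "deltas": [
    {"delta_pos": [-0.002, 0, 0], "yaw": 0, "fingers": 0.6},
    {"delta_pos": [-0.002, 0, 0], "yaw": 0, "fingers": 0.6},
    {"delta_pos": [-0.002, 0, 0], "yaw": 0, "fingers": 0.6}
  ]
}}

```text
clock: 24.0
eef_pos: [0.4742, -0.0741, -0.0077]
tool_rot: [0.06, 0.998, 0.0, -0.0]
ft_force: [-0.0, -0.1, 0.4]
grip_width: 0.0514
grasp_force: 0.4
```

Call:
{"api": "jog_arm", "payload": {
  "deltas": [
    {"delta_pos": [-0.002, 0, 0], "yaw": 0, "fingers": 0.6},
    {"delta_pos": [-0.002, 0, 0], "yaw": 0, "fingers": 0.6},
    {"delta_pos": [-0.002, 0, 0], "yaw": 0, "fingers": 0.6}
  ]
}}

```text
clock: 24.3
eef_pos: [0.4742, -0.0741, -0.0077]
tool_rot: [0.06, 0.998, 0.0, -0.001]
ft_force: [-2.4, 1.0, 2.9]
grip_width: 0.051
grasp_force: 1.6
```

Contact: the TCP has stopped and the force is about 2.5 N. I'll check before retreating.

```bash
python3 -c "
from h import *
gap();print(bot.get_obs()['ft_force'].round(1) if hasattr(bot.get_obs()['ft_force'],'round') else bot.get_obs()['ft_force'])"
```

```text
[array([ 21.54, -94.15]), array([  20.74, -119.4 ])]
-60 16 16 16 16 16 16 17 17 17 17 17 16 16 16 16 16 16 16 16 16 16 16 16 16 15 12 9 12 16 16 15 15 15 15 16
-45 15 15 16 16 16 16 16 16 16 16 16 16 16 16 16 16 16 16 17 17 16 16 16 16 14 12 9 9 13 16 16 16 16 16 16
-30 15 16 16 16 16 16 16 16 16 16 16 16 16 16 16 16 16 17 17 17 17 17 16 16 14 9 7 10 13 15 16 16 16 16 16
-15 16 16 16 16 16 16 16 17 16 16 16 16 16 16 16 16 16 16 16 16 16 16 16 15 13 10 8 10 15 17 16 16 16 16 16
0 16 16 16 16 16 16 16 16 16 16 16 16 16 16 16 16 16 16 16 16 16 16 16 16 15 12 10 10 13 15 16 16 16 16 15
15 15 16 16 16 16 16 16 16 16 16 16 16 16 16 16 16 16 16 16 16 16 17 17 16 14 10 8 11 15 15 16 15 15 16 16
30 14 14 16 17 16 16 16 16 16 16 16 16 16 16 16 16 16 16 16 16 16 17 17 16 15 10 6 9 13 16 15 15 15 15 15
42 15 16 17 17 17 16 16 17 17 17 16 16 16 16 16 16 16 17 17 17 17 17 16 16 15 12 9 11 15 16 15 15 15 15 15
[-22.  -20.5 -19.  -17.5 -16.  -14.5 -13.  -11.5 -10.   -8.5  -7.   -5.5
  -4.   -2.5  -1.    0.5   2.    3.5   5.    6.5   8.    9.5  11.   12.5
  14.   15.5  17.   18.5  20.   21.5  23.   24.5  26.   27.5  29. ]
[-5.1  1.   3.7]
```

Call:
{"api": "jog_arm", "payload": {
  "deltas": [
    {"delta_pos": [0.01, 0, 0], "yaw": 0, "fingers": 0.6},
    {"delta_pos": [0.04, 0, 0], "yaw": 0, "fingers": 0.6},
    {"delta_pos": [0.1, 0, 0], "yaw": 0, "fingers": 0.6},
    {"delta_pos": [0.12, 0, -0.1], "yaw": 0, "fingers": 0.6},
    {"delta_pos": [0.15, 0, -0.25], "yaw": 0, "fingers": 0.6},
    {"delta_pos": [0.15, 0, -0.4], "yaw": 0, "fingers": 0.6},
    {"delta_pos": [0.15, 0, -0.5], "yaw": 0, "fingers": 0.6},
    {"delta_pos": [0.15, 0, -0.5], "yaw": 0, "fingers": 0.6},
    {"delta_pos": [0.15, 0, -0.5], "yaw": 0, "fingers": 0.6}
  ]
}}

```text
clock: 25.65
eef_pos: [0.4312, -0.069, 0.1431]
tool_rot: [0.06, 0.998, -0.0, 0.002]
ft_force: [-0.2, 0.1, -0.7]
grip_width: 0.0512
grasp_force: 0.0
```

```bash
python3 -c "
from h import *
gap();o=bot.get_obs();print(o['clock'],o['eef_pos'])
c=cam('scene');save(c,'s8.png',(255,195,385,305),6)"
```

```text
[array([ 21.53, -94.14]), array([  20.75, -119.43])]
-60 16 16 16 16 16 16 16 17 17 17 16 16 16 16 16 16 16 16 16 16 16 16 16 16 15 12 8 11 16 16 15 15 15 15 16
-45 15 15 15 16 16 16 16 16 16 16 16 15 15 15 15 16 16 16 16 16 16 16 16 16 14 11 9 9 13 16 16 16 16 16 16
-30 15 15 16 16 16 16 16 16 16 16 16 16 16 16 16 16 16 16 16 16 16 16 16 16 14 9 7 10 13 15 16 16 15 16 16
-15 16 16 16 16 16 16 16 16 16 16 16 16 16 16 16 16 16 16 16 16 16 16 16 15 13 10 8 10 15 17 16 15 15 15 15
0 16 16 16 16 16 16 16 16 16 16 16 16 16 16 16 16 16 16 16 16 16 16 16 16 15 12 10 10 13 15 16 15 15 15 15
15 15 16 16 16 16 16 16 16 16 16 16 16 16 16 16 16 16 16 16 16 16 16 17 16 14 10 8 11 15 15 15 15 15 15 16
30 14 14 16 16 16 16 16 16 16 16 16 16 16 16 16 16 16 16 16 16 16 16 16 16 15 10 6 9 13 16 15 15 15 15 15
42 15 15 17 16 16 16 16 16 17 16 16 16 16 16 16 16 16 16 17 17 17 17 16 16 15 12 9 11 15 16 15 15 15 15 15
[-22.  -20.5 -19.  -17.5 -16.  -14.5 -13.  -11.5 -10.   -8.5  -7.   -5.5
  -4.   -2.5  -1.    0.5   2.    3.5   5.    6.5   8.    9.5  11.   12.5
  14.   15.5  17.   18.5  20.   21.5  23.   24.5  26.   27.5  29. ]
26.1 [ 0.42996656 -0.06878254  0.1417695 ]
```

View pics/s8.png

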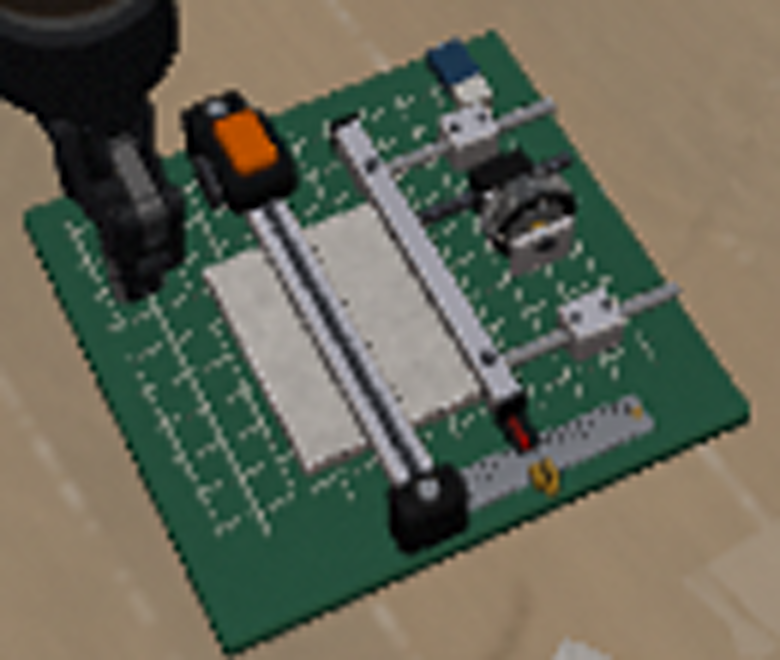

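The board lies flush along the whole stop. The red line, ending at (525,445), points at the flag's dark line at (545,478). The robot is clear, so I'm handing in.

```bash
python3 -c "
from workcell import bot
print(bot.job_done())"
```

```text
the job is handed in; nothing more can be done
None
```

I rolled the stop to the flag's line, pushed the board flush and square against it at about 5 N at most, backed the arm clear and handed the job in at about 26 s; the hand-in returned no verdict, and the index looked aligned but I could only place it to about 1 mm (limit 1.5 mm).

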